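Load colour sample plates into the sample case and close it

ROBOT

A 6-joint arm with a two-finger parallel gripper is mounted at the origin on the work surface. World frame = base frame: x ahead of the robot, y to its left, z up, the work surface at z = 0. Lengths are in m, angles in rad, forces in N, time in s.
With the tool pointing down it reaches from about 0.3 to 0.875 m from the base axis. Payload 6.4 kg.
Tool frame: the origin (TCP) lies at the very end of the fingers, on their centre line; the grasp point (between the pads) lies 19 mm behind it (ctrl.hold_point_z is the distance from the TCP to the grasp point, in m); y points along the fingers, x is the direction in which the jaws open and shut, and the axes are right-handed (so a half turn about y gives the same grasp; the last joint's range is limited). The gripper opens to 85 mm and grips with 20 to 120 N. Pads are 22 mm wide; open, the fingers measure 114 mm over their backs; the gripper's body (76 mm by 85 mm) begins 54 mm behind the grasp point. The pads swing forward as they close: fully open they stand 13 mm farther back than shut.
Start: joints at [-0.206, 0.181, 1.607, -0, 1.354, -0.206], TCP at [0.575, 0, 0.231] pointing down, gripper open.
Joint ranges: [-2.99, 2.99], [-0.89, 2.07], [0.3, 2.58], [-1.14, 4.28], [0, 2.63], [-3.12, 3.12]. Speed limits (rad/s): [2.57, 2.57, 3.01, 3.14, 3.14, 3.14].

INTERFACE

Orientations are given as a unit quaternion [w, x, y, z].
In Python, from bench import ctrl, imaging gives the robot as it stands.
- The arm moves only by the shell command python3 -m jog 'ROWS'. ROWS is JSON, a list of rows, each a list of 3 entries, a list of its own where there are three numbers: the shift along the tool's x, y, z in cm, then the turn, a rotation vector about the tool's x, y, z in rad, then the finger opening in cm, from 0 to 8.54. A call has 1 to 12 rows; each row shifts and turns the pose as measured when the row begins, along the tool's axes as they then stand; what a row does not reach is not made up. A row lasts 1/12 s, in which the tool goes at most 41.7 mm and 7.16 degrees, less where a joint would pass 70% of its speed; a pose out of reach is approached as far as the arm can. A call is refused whole if a number of a shift passes 4.17 or a number of a turn 0.125, either way. A call with a gripper value outside its range is refused whole. The fingers move at their own pace and stop on an object; the grip force is fixed at half the most. Time passes only in rows, so rows that do not move let the fingers close. It gives the time, the measured TCP pose, the force and the opening at its end, in the units of the state.
- ctrl.get_obs(): the state, without advancing time (a new reading comes with each control period).
- imaging.camera(name): name is "scene" or "side" or "wrist"; returns a dict with "frame" (400x640x3 uint8, red, green, blue), "depth" (400x640 float32, m along the optical axis (not along the pixel's ray), 0 where there is no reading), "K" (3x3 intrinsics, pixels), "R" (3x3) and "t" (3): a world point X has camera coordinates R X + t. Camera axes: x right, y down, z forward; pixel columns grow to the right and rows downward; lengths in m; the calibration is good to about 2 mm. A picture is of the moment at which its call begins.
- ctrl.hand_in(): hands the job in, once; it reports no verdict.
The state is a dict: "time_s": time; "q": joint angles; "dq": joint speeds; "joint_efforts": joint torques, N m; "eef_pos": TCP position; "eef_rot": TCP orientation; "wrist_force": force on the tool from outside, world axes, zero at the start; "torque": the same for the moment, N m; "opening": opening from 0.0 (shut) to 1.0 (fully open).
Only numpy, scipy, OpenCV 4.12 (cv2) and the standard library are available. Lean on these libraries where they do the work, as an engineer would, in place of code of your own. Each camera call takes 0.05 s, during which the arm holds its last target. There are 200 camera calls.

TASK

Fold both flaps of the carton right back, then move every painted sample plate out of the carton into the blue sample case, each lying flat and fully down in a recess of its own outline (round in round, square in square, any free one). When all are in, lower the case lid gently, without slamming it, until it is fully closed; leave the flaps folded back and the other things on the table where they are.

Things in the scene. Friction and masses are not known exactly. Their poses are not given: they have to be found in the camera images.
- carton: Low brown cardboard carton fixed to the table, outside 180 (x) x 250 (y) x 55 mm high, walls and floor 4 mm, open on top between two flaps; it holds the sample plates. Origin: centre of its underside; its y axis runs along the flap hinges, x from the near rim to the far rim.
- flap_near (a joint): Angle (rad) of the cardboard flap on the carton's near (-x) rim, hinge line 90 mm from the carton's centre, 56 mm above the table: 0 flat over the carton, 1.57 upright, 3.1 (stop) folded back outside. 78 mm from hinge to free edge, 246 mm long, 4 mm thick; the crease is slightly stiff (0.03 N m) and stays put. Starts ajar, 0.75 to 1.1; pushing its inner face outward opens it.
- flap_far (a joint): The same for the flap hinged on the carton's far (+x) top rim, its hinge line 90 mm from the carton's centre the other way.
- case: Blue sample case fixed to the table, outside 175 (x) x 230 (y) x 55 mm high, walls 5 mm, with a grey deck 14 mm above the table that has six dark-bottomed recesses 7 mm deep (three round, three square). Origin: centre of its underside; its y axis runs along the lid hinge, x from the front wall to the hinged back wall.
- lid_hinge (a point): Middle of the lid's hinge line on the case's back (+x) rim, 88 mm from the case's centre, 56 mm above the table.
- lid (a joint): Opening angle (rad) of the blue case lid: 0 is fully closed, 1.57 straight up, 2.2 leaning back at its stop. Starts open at 1.8 to 2.05. Panel 175 mm from hinge to free edge, 230 mm wide, 8 mm thick, 0.3 kg; stiff hinge (0.39 N m) that stays where it is left.
- lid_grip (a point): Centre of the black handle block on the lid's outer face: 12 mm thick, 60 mm along the hinge direction, standing 28 mm off the outer face, centred 20 mm from the free edge.
- recess_round0 (a point): Centre of the mouth of a round recess, at deck level (14 mm above the table): 66 mm diameter, 7 mm deep, for a round plate.
- recess_round1 (a point): Centre of the mouth of a round recess, at deck level (14 mm above the table): 66 mm diameter, 7 mm deep, for a round plate.
- recess_round2 (a point): Centre of the mouth of a round recess, at deck level (14 mm above the table): 66 mm diameter, 7 mm deep, for a round plate.
- recess_square0 (a point): Centre of the mouth of a square recess, at deck level (14 mm above the table): 58 x 58 mm, sides parallel to the case's, 7 mm deep, for a square plate.
- recess_square1 (a point): Centre of the mouth of a square recess, at deck level (14 mm above the table): 58 x 58 mm, sides parallel to the case's, 7 mm deep, for a square plate.
- recess_square2 (a point): Centre of the mouth of a square recess, at deck level (14 mm above the table): 58 x 58 mm, sides parallel to the case's, 7 mm deep, for a square plate.
- disc_red_c (a point): Round painted sample plate, 62 mm diameter, red, 8 mm thick, with a black upright knob in its centre, 14 mm diameter and 28 mm tall; total height 36 mm, 65 g. This point is on its axis, 18 mm above its underside; z is up along the knob. It may be absent. Seated in its recess this point is 25 mm above the table.
- disc_blue_c (a point): Round painted sample plate, 62 mm diameter, blue, 8 mm thick, with a black upright knob in its centre, 14 mm diameter and 28 mm tall; total height 36 mm, 65 g. This point is on its axis, 18 mm above its underside; z is up along the knob. It may be absent. Seated in its recess this point is 25 mm above the table.
- disc_yellow_c (a point): Round painted sample plate, 62 mm diameter, yellow, 8 mm thick, with a black upright knob in its centre, 14 mm diameter and 28 mm tall; total height 36 mm, 65 g. This point is on its axis, 18 mm above its underside; z is up along the knob. It may be absent. Seated in its recess this point is 25 mm above the table.
- square_green_c (a point): Square painted sample plate, 54 x 54 mm (its x and y axes are parallel to its sides and its knob's), green, 8 mm thick, with a black upright knob in its centre, 14 x 14 mm and 28 mm tall; total height 36 mm, 65 g. This point is on its axis, 18 mm above its underside; z is up along the knob. It may be absent. Seated in its recess this point is 25 mm above the table.
- square_orange_c (a point): Square painted sample plate, 54 x 54 mm (its x and y axes are parallel to its sides and its knob's), orange, 8 mm thick, with a black upright knob in its centre, 14 x 14 mm and 28 mm tall; total height 36 mm, 65 g. This point is on its axis, 18 mm above its underside; z is up along the knob. It may be absent. Seated in its recess this point is 25 mm above the table.
- tape_roll: Roll of blue masking tape, 68 mm diameter, 25 mm high, lying flat. Origin at the centre of its underside. To be left alone.
- paint_jar: Small amber jar, 38 mm diameter, 55 mm high. Origin at the centre of its underside. To be left alone.
- spray_can: Red spray can, 56 mm diameter, 170 mm high. Origin at the centre of its underside. To be left alone.
- mixing_cup: White mixing cup, 80 mm diameter, 85 mm high. Origin at the centre of its underside. To be left alone.
- swatch_deck: Pale swatch deck, 120 x 50 x 22 mm. Origin at the centre of its underside. To be left alone.
- thinner_bottle: Blue bottle, 60 mm diameter, 160 mm high. Origin at the centre of its underside. To be left alone.
There are look-alikes about, which are no part of the job. Of the things that look like the part that bears square_green_c, the middle-sized one is meant. What is shaped like the part that bears disc_red_c but white is not meant.

How it is judged:
By the outcome, as a careful person would: the job done as asked, in the order asked, and still so for the second after the job is handed in, with the robot touching nothing.
Of disc_red, disc_blue, disc_yellow, square_green, square_orange only 3 to 5 are there at a start; the rules pass over those that are not, and their reading is None.
At some moment in a run one of disc_red, disc_blue, disc_yellow, square_green, square_orange may be knocked a few centimetres aside while the robot is not near it.
Once in a run the grip may slacken for a moment while it holds something.
It also fails if it takes over 210 s, if anything falls off the work surface, if the arm or the gripper's body presses on something with over 40 N, if the wrist force passes 120 N, or if a joint passes its speed limit or range.

## Working session

There is one attempt and no reset: what is moved stays moved. The work goes in short steps, Python scripts to look and compute and a shell command to move; the robot and the scene stay as the last step left them, time stands still between calls to the robot, and variables do not carry over. Pictures are saved under pics/ and viewed, about 12 in all and at most 16, crops included, and the job is handed in when it is done.

```bash
ls; mkdir -p pics; cat > h.py <<'E'
import numpy as np, cv2
from bench import ctrl, imaging
from scipy.spatial.transform import Rotation as Ro
def cam(n): return imaging.camera(n)
def save(c,f,crop=None,s=1):
    im=c["frame"][...,::-1]
    if crop: x0,y0,x1,y1=crop; im=im[y0:y1,x0:x1]
    if s!=1: im=cv2.resize(im,None,fx=s,fy=s,interpolation=cv2.INTER_CUBIC)
    cv2.imwrite("pics/"+f,im)
def ray(c,u,v,z):
    d=c["R"].T@np.linalg.inv(c["K"])@np.array([u,v,1.]); o=-c["R"].T@c["t"]
    return o+d*(z-o[2])/d[2]
def cloud(c):
    v,u=np.mgrid[0:400,0:640]; z=c["depth"]
    p=np.stack([u*z,v*z,z],-1)@np.linalg.inv(c["K"]).T
    p=(p-c["t"])@c["R"]; p[z==0]=np.nan
    return p
def pix(c,X):
    p=c["K"]@(c["R"]@np.asarray(X,float)+c["t"]); return p[:2]/p[2]
def pose():
    o=ctrl.get_obs(); q=o["eef_rot"]; R=Ro.from_quat([q[1],q[2],q[3],q[0]]).as_matrix()
    return np.array(o["eef_pos"]),R,o
def go(X,yaw=None,axis=None):
    """shift (cm, tool axes) to reach X"""
    p,R,o=pose(); return np.round(R.T@(np.asarray(X)-p)*100,2)
E
python3 - <<'E'
from h import *
for n in("scene","side","wrist"):
    c=cam(n); save(c,n+"0.png"); print(n,np.round(-c["R"].T@c["t"],3),np.round(c["R"][2],2))
p,R,o=pose();print(p,R.round(3),o["opening"],o["time_s"])
E
```

```text
pics
scene [1.199 0.618 1.251] [-0.47 -0.41 -0.78]
side [0.193 1.065 1.356] [ 0.2  -0.62 -0.76]
wrist [0.575 0.07  0.373] [-0.   -0.28 -0.96]
[5.74572122e-01 1.14737253e-04 2.30575762e-01] [[ 1.    -0.001 -0.   ]
 [ 0.     0.     1.   ]
 [-0.001 -1.     0.   ]] 0.9991783586068 0.15
```

View pics/scene0.png

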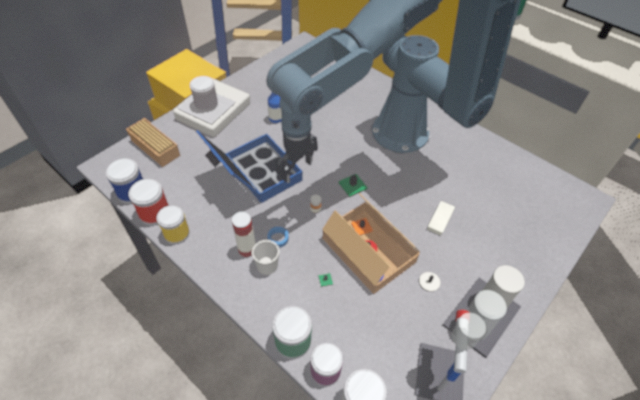

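View pics/side0.png

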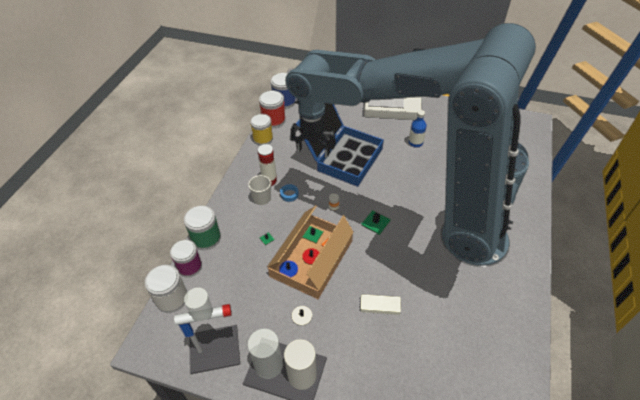

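```bash
python3 - <<'E'
from h import *
c=cam("side"); d=cam("scene")
a=cv2.resize(c["frame"][185:315,240:410,::-1],None,fx=3.3,fy=3.3,interpolation=cv2.INTER_CUBIC)
save(c,"c1.png",(230,110,430,330),2.7)
P=cloud(c); hsv=cv2.cvtColor(c["frame"],cv2.COLOR_RGB2HSV)
# plates by colour within carton region
for name,lo,hi in(("red",(0,150,90),(6,255,255)),("blue",(112,120,60),(130,255,255)),("green",(55,110,50),(85,255,255)),("orange",(7,190,150),(18,255,255)),("yellow",(22,150,120),(35,255,255))):
    m=cv2.inRange(hsv,lo,hi); m[:120]=0
    n,l,s,ce=cv2.connectedComponentsWithStats(m)
    for i in range(1,n):
        if s[i,4]>15:
            print(name,ce[i].round(),s[i,4],np.nanmedian(P[l==i],0).round(3))
# table objects mean: flap/carton brown
m=cv2.inRange(hsv,(8,60,60),(20,190,255)); m[:200]=0;m[300:]=0; m[:,:250]=0;m[:,360:]=0
X=P[m>0]; X=X[~np.isnan(X[:,0])]
print(len(X),X.min(0),X.max(0))
for n,e in(("side",c),("scene",d)): print(n,pix(e,(0.575,0,0)))
E
```

```text
red [276. 122.] 44 [ 0.847 -0.328  0.033]
red [267. 158.] 75 [ 0.752 -0.018  0.15 ]
red [309. 255.] 99 [0.513 0.244 0.012]
red [226. 310.] 75 [0.614 0.592 0.228]
blue [288. 268.] 120 [0.561 0.311 0.013]
green [376. 223.] 296 [0.332 0.047 0.011]
green [206. 237.] 353 [0.846 0.307 0.063]
green [312. 234.] 154 [0.528 0.159 0.013]
green [267. 239.] 80 [0.676 0.216 0.006]
yellow [263. 135.] 201 [ 0.857 -0.216  0.05 ]
3820 [ 0.39494944 -0.01609711 -0.00432319] [0.61573652 0.38295986 0.1309549 ]
side [314.34568192 200.09429978]
scene [298.56279041 219.98877866]
```

View pics/c1.png

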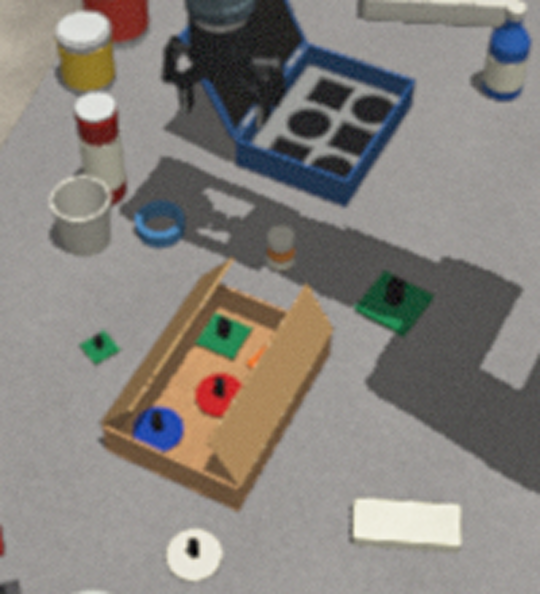

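```bash
python3 - <<'E'
from h import *
c=cam("side"); d=cam("scene")
for nm,ctr,r in (("carton",(0.50,0.235),0.18),("case",(0.5,-0.13),0.2)):
  Q=[]
  for e in(c,d):
    P=cloud(e); hsv=cv2.cvtColor(e["frame"],cv2.COLOR_RGB2HSV)
    m=cv2.inRange(hsv,(8,50,50),(20,190,255)) if nm=="carton" else cv2.inRange(hsv,(105,120,40),(125,255,255))
    X=P[m>0]; X=X[~np.isnan(X[:,0])]
    X=X[(np.hypot(X[:,0]-ctr[0],X[:,1]-ctr[1])<r)]
    print(nm,len(X),X.min(0).round(3),X.max(0).round(3))
    Q.append(X[(X[:,2]>.012)&(X[:,2]<.056)])
    print("  each",cv2.minAreaRect((Q[-1][:,:2]*1000).astype(np.float32)))
  A=np.vstack(Q); print(cv2.minAreaRect((A[:,:2]*1000).astype(np.float32)))
  np.save(nm+".npy",A)
  im=np.full((500,500,3),255,np.uint8)
  for x,y,z in A:
    cv2.circle(im,(int((ctr[1]-y)*1200+250),int((ctr[0]-x)*1200+250)),1,(int(z*4000),0,200),-1)
  cv2.imwrite("pics/bev_%s.png"%nm,im)
a=cv2.imread("pics/bev_carton.png");b=cv2.imread("pics/bev_case.png");cv2.imwrite("pics/bev.png",cv2.resize(np.hstack([a,b]),(800,400)))
E
```

```text
carton 3815 [ 0.395  0.061 -0.006] [0.618 0.383 0.133]
  each ((505.2054748535156, 242.93844604492188), (255.51568603515625, 181.05169677734375), 79.5560073852539)
carton 4849 [ 0.363  0.066 -0.008] [0.622 0.378 0.129]
  each ((510.1298522949219, 240.7850799560547), (253.58883666992188, 183.87803649902344), 80.13880920410156)
((508.7456359863281, 242.05783081054688), (255.64622497558594, 187.34616088867188), 80.04180908203125)
case 712 [ 0.401 -0.313 -0.   ] [0.69  0.028 0.4  ]
  each ((524.5752563476562, -147.7989501953125), (366.3699645996094, 186.8369903564453), 74.56804656982422)
case 100 [ 0.441 -0.227  0.004] [ 0.695 -0.02   0.533]
  each ((520.0230712890625, -124.77729797363281), (24.369325637817383, 157.9964599609375), 86.44923400878906)
((524.5752563476562, -147.7989501953125), (366.3699645996094, 186.8369903564453), 74.56804656982422)
```

View pics/bev.png

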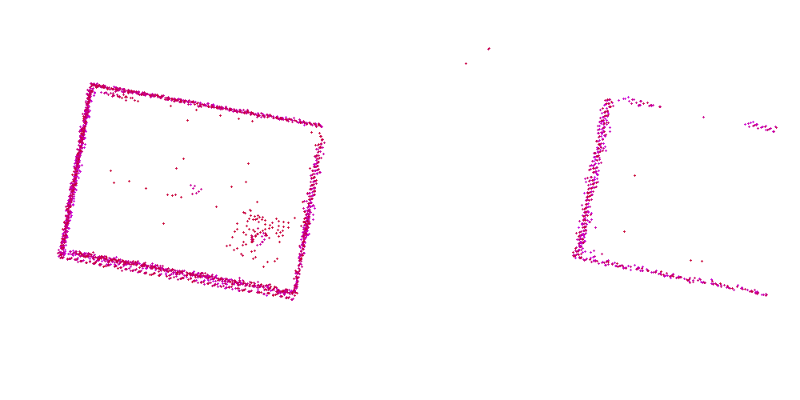

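```bash
cat >> h.py <<'E'
CC=np.array([0.508,0.242]); CY=-0.174
def cf(X,c=CC,y=CY):
    X=np.asarray(X,float).copy(); s,k=np.sin(y),np.cos(y); d=X[...,:2]-c
    X[...,0]=d[...,0]*k+d[...,1]*s; X[...,1]=-d[...,0]*s+d[...,1]*k; return X
def fc(X,c=CC,y=CY):
    s,k=np.sin(y),np.cos(y); return np.array([c[0]+X[0]*k-X[1]*s,c[1]+X[0]*s+X[1]*k,X[2]])
E
python3 -m jog '[[[0,-1.5,3],[0,0,0],0],[[-1,-1,4],[0,0.0875,0],0],[[-1,0,4],[0,0.0875,0],0],[[-1,0,4],[0,0,0],0],[[-1,0,4],[0,0,0],0],[[-1,0,4],[0,0,0],0]]'
python3 - <<'E'
from h import *
c=cam("side");d=cam("scene"); w=cam("wrist")
X=[]
for e in(c,d):
    P=cloud(e); hsv=cv2.cvtColor(e["frame"],cv2.COLOR_RGB2HSV)
    m=cv2.inRange(hsv,(8,50,50),(20,190,255)); Y=P[m>0]; Y=cf(Y[~np.isnan(Y[:,0])]); X.append(Y[(abs(Y[:,0])<.14)&(abs(Y[:,1])<.13)])
X=np.vstack(X)
F=X[X[:,2]>.065]
for s in(-1,1):
    G=F[(F[:,0]*s>0)]; r=np.c_[.09-s*G[:,0],G[:,2]-.056]; print(s,len(G),np.median(np.arctan2(r[:,1],r[:,0])),np.hypot(*r.T).max(),G[:,1].min(),G[:,1].max())
p,R,o=pose(); print(p,R.round(3),cf(p)); print("to centre z.2",go(fc([0,0,.2])))
a=np.hstack([c["frame"][100:260,250:450],np.zeros((160,1,3),np.uint8)])
save(c,"s2.png",(230,110,430,230),3); 
print(pix(w,(0.508,0.242,0)),pix(w,(0.5,-0.1,0)))
E
```

```text
time_s: 0.85
eef_pos: [0.5525, 0.2323, 0.257]
eef_rot: [-0.703, 0.704, -0.07, 0.071]
wrist_force: [1.1, -0.4, -0.5]
opening: 0.144
-1 1281 1.1566805049758877 0.5057843176123646 -0.12459994050732627 0.12682066972974432
1 2067 1.0205049653445513 0.2958576241729989 -0.12391578796139027 0.12449325200913622
[0.55203074 0.23364854 0.2565445 ] [[ 0.981  0.     0.192]
 [-0.192 -0.002  0.981]
 [ 0.    -1.    -0.002]] [ 0.04481172 -0.00060261  0.2565445 ]
to centre z.2 [-4.48  5.65 -0.02]
[284.61037345 161.32191409] [329.12151496 381.44755788]
```

```bash

python3 -m jog '[[[-2.2,0,0],[0,-0.018,0],0],[[-2.2,1,0],[0,0,0],0],[[0,4,0],[0,0,0],0],[[0,4,0],[0,0,0],0],[[0,4,0],[0,0,0],0],[[0,3,0],[0,0,0],0],[[0,0,0],[0,0,0],0],[[0,0,0],[0,0,0],0]]'
python3 -c "
from h import *
p,R,o=pose();print(cf(p),np.arctan2(R[1,0],R[0,0]),o['opening'],o['wrist_force'])"
```

```text
time_s: 1.67
eef_pos: [0.5119, 0.2358, 0.095]
eef_rot: [-0.703, 0.705, -0.06, 0.066]
wrist_force: [0.8, -0.7, 0.6]
opening: 0.0
[ 0.00489956 -0.00541353  0.09501804] -0.1788504445823957 9.554265658110343e-05 [ 0.79255812 -0.66439888  0.63582911]
```

```bash

python3 -m jog '[[[-2,0,0],[0,0,0],0],[[-2,0,0],[0,0,0],0],[[-2,0,0],[0,0,0],0],[[-2,0,0],[0,0,0],0],[[-2,-0.5,0],[0,0,0],0],[[-2,0,0],[0,0,0],0],[[-1.5,1,0],[0,0,0],0],[[-1,1.5,0],[0,0,0],0],[[0.2,1,0],[0,0,0],0],[[0,0.6,0],[0,0,0],0],[[0,0.3,0],[0,0,0],0],[[0,0,0],[0,0,0],0]]'
python3 -c "
from h import *
p,R,o=pose();print(cf(p),np.arctan2(R[1,0],R[0,0]),o['opening'],o['wrist_force'])"
```

```text
time_s: 2.67
eef_pos: [0.3909, 0.2618, 0.0791]
eef_rot: [0.708, -0.699, 0.048, -0.085]
wrist_force: [0.3, -0.3, 0.5]
opening: -0.001
[-0.1187181  -0.00075513  0.07912658] -0.1891375704431814 -0.000728533031408028 [ 0.26738641 -0.30566478  0.45484167]
```

```bash

python3 -m jog '[[[-1.2,0.5,0],[0,0,0],0],[[-0.5,1,0],[0,0,0],0],[[0,0.6,0],[0,0,0],0],[[0,0.5,0],[0,0,0],0],[[0,0.4,0],[0,0,0],0],[[0,0,0],[0,0,0],0]]'
python3 -c "
from h import *
p,R,o=pose();print(cf(p),np.arctan2(R[1,0],R[0,0]),o['opening'],o['wrist_force'])"
python3 -m jog '[[[0,0.4,0],[0,0,0],0],[[0,0.3,0],[0,0,0],0],[[0,0,0],[0,0,0],0]]'
```

```text
time_s: 3.17
eef_pos: [0.3797, 0.2664, 0.0585]
eef_rot: [0.708, -0.7, 0.048, -0.086]
wrist_force: [-0.2, 1.1, -0.7]
opening: -0.001
[-0.13053878  0.00180312  0.05848722] -0.18994572013109573 -0.0014420073605819512 [-0.15385601  1.06465159 -0.72784942]
time_s: 3.42
eef_pos: [0.3813, 0.2672, 0.0581]
eef_rot: [0.708, -0.7, 0.047, -0.086]
wrist_force: [-0.1, 0.4, -0.2]
opening: 0.004
```

```bash

python3 -m jog '[[[0,-2,0],[0,0,0],0],[[0,-2,0],[0,0.015,0],0],[[4,0,0],[0,0,0],0],[[4,0,0],[0,0,0],0],[[3,0,0],[0,0,0],0],[[2.5,0,0],[0,0,0],0],[[2.5,0,0],[0,0,0],0],[[2.5,0,0],[0,0,0],0],[[2.5,0,0],[0,0,0],0],[[2,0,0],[0,0,0],0],[[0,0,0],[0,0,0],0]]'
python3 -c "
from h import *
p,R,o=pose();print(cf(p),np.arctan2(R[1,0],R[0,0]),o['opening'],o['wrist_force'])"
```

```text
time_s: 4.33
eef_pos: [0.6105, 0.2194, 0.1115]
eef_rot: [0.707, -0.699, 0.053, -0.089]
wrist_force: [-0.3, -0.4, 0.2]
opening: -0.003
[ 0.10490696 -0.00453848  0.11149132] -0.20160890646699672 -0.0033938248898961816 [-0.34792788 -0.41594892  0.18721426]
```

```bash

python3 -m jog '[[[1.5,0.8,0],[0,-0.027,0],0],[[1.5,1,0],[0,0,0],0],[[0.7,1.5,0],[0,0,0],0],[[0.4,1,0],[0,0,0],0],[[0,0.8,0],[0,0,0],0],[[0,0.5,0],[0,0,0],0],[[0,0.5,0],[0,0,0],0],[[0,0.3,0],[0,0,0],0],[[0,0,0],[0,0,0],0]]'
python3 -c "
from h import *
p,R,o=pose();print(cf(p),np.arctan2(R[1,0],R[0,0]),o['opening'],o['wrist_force'])"
```

```text
time_s: 5.08
eef_pos: [0.6528, 0.2132, 0.0594]
eef_rot: [0.707, -0.702, 0.043, -0.077]
wrist_force: [-0.4, -0.3, -1.1]
opening: 0.001
[ 0.14755872 -0.00329801  0.05936322] -0.17131779657944277 0.0012449016379213133 [-0.37171955 -0.26865509 -1.14108675]
```

Press a little more, then lift clear and look.

```bash

python3 -m jog '[[[0,0.4,0],[0,0,0],0],[[0,0.3,0],[0,0,0],0],[[0,-2,0],[0,0,0],3],[[0,-4,0],[0,0,0],3],[[-4,-4,0],[0,0,0],3],[[-4,-4,0],[0,0,0],3],[[-4,-2,0],[0,0,0],3],[[-4,-1,0],[0,0,0],3],[[0,0,0],[0,0,0],3],[[0,0,0],[0,0,0],3]]'
python3 - <<'E'
from h import *
w=cam("wrist");c=cam("side");d=cam("scene")
save(w,"w3.png"); save(c,"s3.png",(230,110,430,330),2.7)
p,R,o=pose();print(cf(p),o["opening"])
X=[]
for e in(c,d):
    P=cloud(e); hsv=cv2.cvtColor(e["frame"],cv2.COLOR_RGB2HSV)
    m=cv2.inRange(hsv,(8,50,50),(20,190,255)); Y=P[m>0]; Y=cf(Y[~np.isnan(Y[:,0])]); X.append(Y[(abs(Y[:,0])<.19)&(abs(Y[:,1])<.13)&(Y[:,2]<.15)])
X=np.vstack(X)
for s in(-1,1):
    G=X[(X[:,0]*s>.1)&(X[:,2]>.03)]; r=np.c_[.09-s*G[:,0],G[:,2]-.056]; print(s,len(G),np.median(np.arctan2(r[:,1],r[:,0])),np.percentile(G[:,2],[5,50,95]))
E
```

```text
time_s: 5.92
eef_pos: [0.5004, 0.2382, 0.1987]
eef_rot: [0.707, -0.702, 0.045, -0.075]
wrist_force: [1.4, -0.1, 0.4]
opening: 0.353
[-0.00517866 -0.00532652  0.19774681] 0.34887628078767857
-1 2567 3.0366902707705337 [0.05216668 0.05687284 0.0618499 ]
1 2941 3.0438932667115073 [0.05246842 0.05693624 0.06153514]
```

View pics/w3.png

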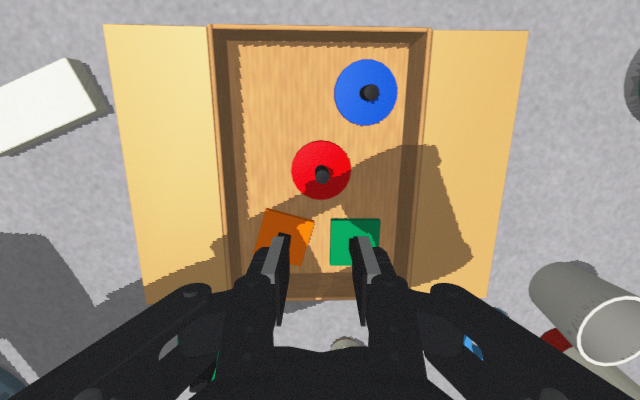

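View pics/s3.png

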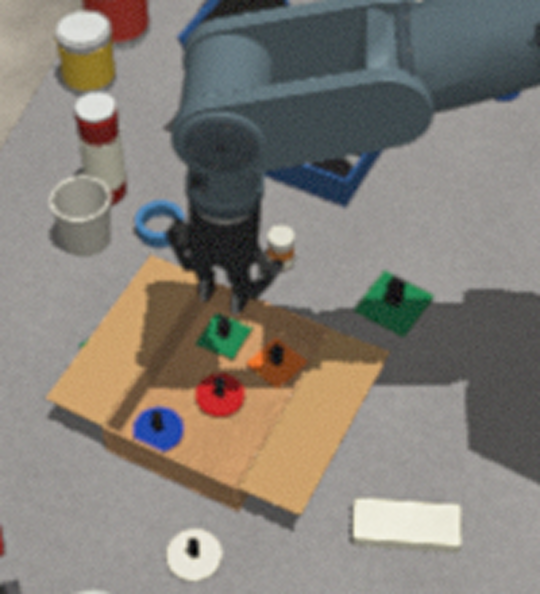

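```bash
cat >> h.py <<'E'
COL={"red":[((0,150,60),(5,255,255)),((174,150,60),(180,255,255))],"blue":[((110,130,60),(128,255,255))],"green":[((60,110,40),(88,255,255))],"orange":[((7,200,90),(17,255,255))]}
def mask(e,n):
    h=cv2.cvtColor(e["frame"],cv2.COLOR_RGB2HSV); m=sum(cv2.inRange(h,*r) for r in COL[n])
    return m
def plates(e,z=.012,names=COL,box=True,amin=150):
    out={}
    for n in names:
        k,l,s,ce=cv2.connectedComponentsWithStats(mask(e,n))
        for i in range(1,k):
            if s[i,4]<amin: continue
            v,u=np.nonzero(l==i); X=np.array([ray(e,a,b,z)[:2] for a,b in zip(u,v)])
            r=cv2.minAreaRect((X*1000).astype(np.float32)); cc,rr=cv2.minEnclosingCircle((X*1000).astype(np.float32))
            print(n,ce[i].round(),s[i,4],"rect",np.round(r[0],1),np.round(r[1],1),round(r[2],1),"circ",np.round(cc,1),round(rr,1),"cart",cf([r[0][0]/1000,r[0][1]/1000,0])[:2].round(3))
def st():
    p,R,o=pose();print("tcp",p.round(4),"yaw",round(np.arctan2(R[1,0],R[0,0]),3),"tilt",R[2].round(3),"op",round(o['opening'],3),"F",np.round(o['wrist_force'],1),"t",round(o['time_s'],2)); return p,R,o
E
python3 - <<'E'
from h import *
w=cam("wrist"); plates(w); st()
E
```

```text
red [320. 169.] 2578 rect [509.6 239.1] [60.3 60.7] 35.7 circ [509.6 239.2] 30.9 cart [ 0.002 -0.003]
red [557. 340.] 377 rect [759.4 -23.4] [21.3 40.4] 34.5 circ [760.3 -22.9] 22.0 cart [ 0.294 -0.218]
blue [364.  92.] 2235 rect [565.3 306.6] [59.8 60.2] 80.5 circ [565.1 306.8] 30.6 cart [0.045 0.074]
green [350. 237.] 1565 rect [532.4 153.8] [54.2 53.5] 79.4 circ [531.5 154.6] 36.9 cart [ 0.039 -0.083]
orange [285. 232.] 1769 rect [457.7 173.9] [55.8 53.7] 63.3 circ [457.5 173.6] 37.6 cart [-0.038 -0.076]
tcp [0.5024 0.2374 0.1976] yaw -0.171 tilt [ 0.04  -0.999  0.01 ] op 0.349 F [ 0.2 -0.5 -0.5] t 6.12
```

```bash
cat >> h.py <<'E'
def plan(X,yaw):
    """shift (cm) in present tool axes to X; rotvec (rad, tool axes) to vertical with given yaw"""
    p,R,o=st(); c,s=np.cos(yaw),np.sin(yaw)
    D=np.array([[c,0,-s],[s,0,c],[0,-1,0.]])
    print("shift",np.round(R.T@(np.asarray(X)-p)*100,2),"turn",np.round(Ro.from_matrix(R.T@D).as_rotvec(),3))
E
python3 -c "
from h import *
plan((.5652,.3067,.0976),-.171)"
```

```text
tcp [0.5024 0.2374 0.1976] yaw -0.171 tilt [ 0.04  -0.999  0.01 ] op 0.349 F [ 0.2 -0.5 -0.5] t 6.12
shift [ 4.61 10.27  7.8 ] turn [-0.01 -0.    0.04]
```

```bash

python3 -m jog '[[[2.3,2.5,3.9],[-0.01,0,0.04],3],[[2.3,2.5,3.9],[0,0,0],3],[[0,2.5,0],[0,0,0],3],[[0,2.5,0],[0,0,0],3],[[0,0,0],[0,0,0],3],[[0,0,0],[0,0,0],3]]'
python3 -c "
from h import *
plan((.5652,.3067,.016),-.171)
w=cam('wrist'); plates(w,names=['blue','red'])"
```

```text
time_s: 6.62
eef_pos: [0.5572, 0.2946, 0.0981]
eef_rot: [-0.703, 0.705, -0.064, 0.061]
wrist_force: [0.3, -1.2, 1.4]
opening: 0.35
tcp [0.5572 0.2946 0.0981] yaw -0.178 tilt [-0.005 -1.    -0.003] op 0.35 F [ 0.3 -1.2  1.4] t 6.62
shift [0.62 8.21 1.36] turn [ 0.003 -0.007 -0.005]
blue [336. 201.] 1627 rect [570.4 296.4] [59.2 37.1] 28.6 circ [565.5 305.8] 30.3 cart [0.052 0.064]
red [249. 257.] 528 rect [495.7 259.4] [46.1 12.5] 40.2 circ [497.7 257. ] 23.0 cart [-0.015  0.015]
red [298. 276.] 1275 rect [529.6 235.3] [59.1 20.4] 74.2 circ [520.3 238. ] 29.6 cart [ 0.022 -0.003]
```

```bash

python3 -m jog '[[[0.6,0,1.4],[0,0,0],3],[[0.1,3,0.1],[0,0,0],3],[[0,2.8,0],[0,0,0],3],[[0,1.5,0],[0,0,0],3],[[0,0,0],[0,0,0],3]]'
python3 -c "
from h import *
plan((.5654,.3065,.016),-.171)"
```

```text
time_s: 7.08
eef_pos: [0.5736, 0.308, 0.0322]
eef_rot: [0.705, -0.704, 0.062, -0.066]
wrist_force: [-1.4, -1.2, 0.8]
opening: 0.351
tcp [0.5736 0.308  0.0322] yaw -0.181 tilt [ 0.006 -1.     0.003] op 0.351 F [-1.4 -1.2  0.8] t 7.08
shift [-0.79  1.61 -0.3 ] turn [-0.002 -0.01   0.006]
```

```bash

python3 -m jog '[[[-0.8,0,-0.3],[0,-0.01,0.006],3],[[0,0.8,0],[0,0,0],3],[[0,0.7,0],[0,0,0],3],[[0,0,0],[0,0,0],3],[[0,0,0],[0,0,0],3]]'
python3 -c "
from h import *
plan((.5654,.3065,.016),-.171)"
```

```text
time_s: 7.5
eef_pos: [0.5687, 0.3067, 0.0234]
eef_rot: [0.707, -0.702, 0.057, -0.063]
wrist_force: [-0.7, -0.2, 0.2]
opening: 0.354
tcp [0.5687 0.3067 0.0234] yaw -0.171 tilt [ 0.008 -1.     0.007] op 0.354 F [-0.7 -0.2  0.2] t 7.5
shift [-0.33  0.74 -0.09] turn [-0.007 -0.     0.008]
```

```bash

python3 -m jog '[[[-0.4,0.4,-0.1],[-0.005,0,0.006],3],[[0,0.4,0],[0,0,0],3],[[0,0.1,0],[0,0,0],2],[[0,0,0],[0,0,0],0.5],[[0,0,0],[0,0,0],0.5],[[0,0,0],[0,0,0],0.5],[[0,0,0],[0,0,0],0.5],[[0,0,0],[0,0,0],0.5]]'
python3 -c "
from h import *
plan((.5654,.3065,.016),-.171)"
```

```text
time_s: 8.17
eef_pos: [0.5657, 0.307, 0.0158]
eef_rot: [0.705, -0.704, 0.059, -0.062]
wrist_force: [0.8, 0.5, 0.3]
opening: 0.14
tcp [0.5657 0.307  0.0158] yaw -0.171 tilt [ 0.004 -1.     0.003] op 0.14 F [0.8 0.5 0.3] t 8.17
shift [-0.02 -0.02 -0.06] turn [-0.003  0.     0.004]
```

```bash

python3 -m jog '[[[0,-1,0],[0,0,0],0.5],[[0,-3,0],[0,0,0],0.5],[[0,-4,0],[0,0,0],0.5],[[0,-4,0],[0,0,0],0.5],[[0,-4,-1],[0,0,0],0.5],[[0,-2,-3],[0,0,0],0.5],[[0,0,-4],[0,0,0],0.5],[[0,0,-4],[0,0,0],0.5],[[0,0,-4],[0,0,0],0.5],[[0,0,-4],[0,0,0],0.5],[[0,0,-4],[0,0,0],0.5],[[0,0,-4],[0,0,0],0.5]]'
python3 -m jog '[[[0,0,-4],[0,0,0],0.5],[[0,0,-4],[0,0,0],0.5],[[0,0,-3.5],[0,0,0],0.5],[[0,0,-1],[0,0,0],0.5],[[0,0,0],[0,0,0],0.5],[[0,0,0],[0,0,0],0.5]]'
python3 -c "
from h import *
plan((.5,-.13,.2),-.18)
w=cam('wrist'); save(w,'w4.png'); c=cam('side');d=cam('scene'); np.savez('case_views.npz',w=w,c=c,d=d)"
```

```text
time_s: 9.17
eef_pos: [0.5164, 0.0278, 0.2123]
eef_rot: [0.706, -0.704, 0.051, -0.06]
wrist_force: [0.6, 0.5, -0.3]
opening: 0.143
time_s: 9.67
eef_pos: [0.4936, -0.1082, 0.2172]
eef_rot: [-0.704, 0.705, -0.052, 0.066]
wrist_force: [-0.3, 0.5, -0.5]
opening: 0.138
tcp [ 0.4936 -0.1082  0.2172] yaw -0.167 tilt [ 0.021 -1.     0.   ] op 0.138 F [-0.3  0.5 -0.5] t 9.67
shift [ 0.96  1.74 -2.04] turn [-0.     0.013  0.021]
```

View pics/w4.png

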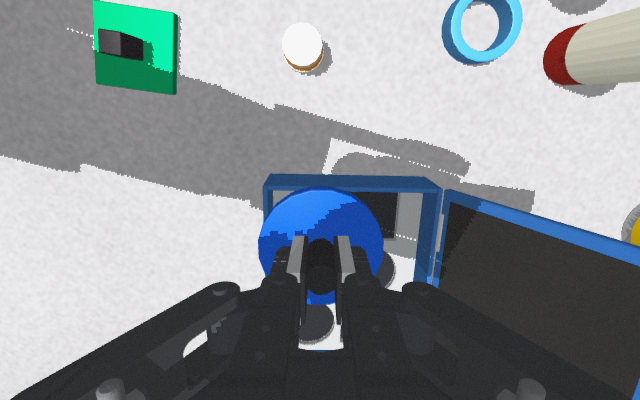

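```bash

python3 -m jog '[[[0.5,-2,-4],[0,0,0.02],0.5],[[0.5,-2,-4],[0,0,0],0.5],[[0.5,-2,-4],[0,0,0],0.5],[[0.5,-2,-4],[0,0,0],0.5],[[0.5,-1,-4],[0,0,0],0.5],[[0,0,-3],[0,0,0],0.5],[[0,0,0],[0,0,0],0.5],[[0,0,0],[0,0,0],0.5]]'
python3 -c "
from h import *
st()
w=cam('wrist'); save(w,'w5.png'); c=cam('side');d=cam('scene'); np.savez('case_views.npz',w=w,c=c,d=d)"
```

```text
time_s: 10.48
eef_pos: [0.4875, -0.3272, 0.3047]
eef_rot: [0.707, -0.704, 0.05, -0.046]
wrist_force: [0.4, 0.0, -0.5]
opening: 0.136
tcp [ 0.4875 -0.3272  0.3047] yaw -0.137 tilt [-0.006 -1.     0.005] op 0.136 F [ 0.4  0.  -0.5] t 10.48
```

View pics/w5.png

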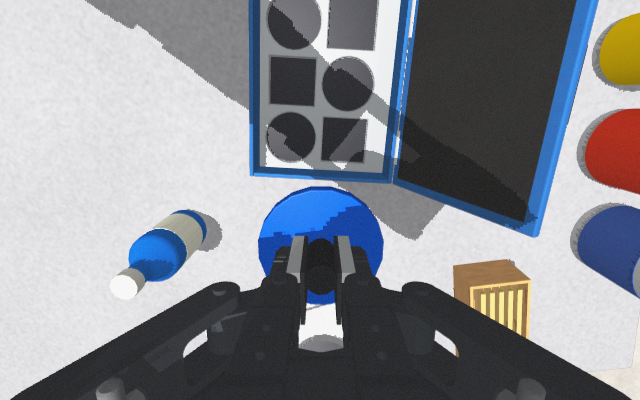

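```bash
python3 - <<'E'
from h import *
w=np.load('case_views.npz',allow_pickle=True)['w'].item()
f=w["frame"]; g=f.max(2).astype(np.uint8); 
for u,v in((294,20),(352,20),(291,82),(348,84),(291,136),(345,139),(320,100),(290,112),(350,110),(270,165)): print((u,v),f[v,u],end=" ")
m=((g<75)*255).astype(np.uint8); m[:,:255]=0; m[:,395:]=0; m[180:]=0
# deck region via depth: keep recess by morphological open
k,l,s,ce=cv2.connectedComponentsWithStats(cv2.morphologyEx(m,cv2.MORPH_OPEN,np.ones((3,3))))
for i in range(1,k):
    if s[i,4]<300: continue
    cn=max(cv2.findContours((l==i).astype(np.uint8),0,1)[0],key=len)[:,0]
    for z in(.007,.014):
        X=np.array([ray(w,a,b,z)[:2]*1000 for a,b in cn],np.float32); r=cv2.minAreaRect(X); c,ra=cv2.minEnclosingCircle(X)
        print(z,ce[i].round(),s[i,4],np.round(r[0],1),np.round(r[1],1),round(r[2],1),"circ",np.round(c,1),round(ra,1))
cv2.imwrite('pics/m.png',m)
P=cloud(w); print(P[82,291],P[112,290],P[170,330])
# lid
hs=cv2.cvtColor(f,cv2.COLOR_RGB2HSV)
L=P[0:220:6,430:540:6].reshape(-1,3); L=L[L[:,2]>.08]; print(len(L)); 
A=L-L.mean(0); n=np.linalg.svd(A)[2][2]; print("lid normal",n, "angle from horiz", np.arccos(abs(n[2])))
E
```

```text
(294, 20) [121 121 127] (352, 20) [100 100 106] (291, 82) [45 49 51] (348, 84) [52 52 57] (291, 136) [44 45 47] (345, 139) [89 87 94] (320, 100) [141 145 146] (290, 112) [77 80 83] (350, 110) [62 63 67] (270, 165) [242 243 244] 0.007 [285.  30.] 958 [ 462.5 -170.1] [29.3 60.6] 33.3 circ [ 469.8 -165.3] 30.5
0.014 [285.  30.] 958 [ 463.1 -171.6] [28.8 59.7] 33.3 circ [ 470.3 -166.8] 30.0
0.007 [292.  81.] 2058 [ 463.2 -229.2] [56.  56.3] 79.0 circ [ 463.7 -229.1] 38.9
0.014 [292.  81.] 2058 [ 463.7 -229.6] [55.1 55.4] 79.0 circ [ 464.2 -229.6] 38.3
0.007 [344.  90.] 1459 [ 525.6 -249.4] [44.2 63.9] 46.2 circ [ 530.9 -243.8] 32.0
0.014 [344.  90.] 1459 [ 525.1 -249.6] [43.5 62.9] 46.2 circ [ 530.4 -244.1] 31.5
0.007 [295. 132.] 1254 [ 458.6 -292.7] [43.8 63.3] 31.5 circ [ 450.4 -297.6] 31.9
0.014 [295. 132.] 1254 [ 459.2 -292.1] [43.1 62.3] 31.5 circ [ 451.1 -296.9] 31.4
0.007 [335. 134.] 899 [ 512.9 -309.7] [55.5 44.3] 78.7 circ [ 513.6 -309.9] 34.9
0.014 [335. 134.] 899 [ 512.7 -308.9] [54.6 43.6] 78.7 circ [ 513.3 -309. ] 34.4
[ 0.46158013 -0.229752    0.00737186] [ 0.45431792 -0.26612418  0.00682425] [ 0.49617701 -0.3477353   0.01520448]
680
lid normal [-0.8776849   0.16850407  0.44863748] angle from horiz 1.1055561270095204
```

```bash
python3 - <<'E'
from h import *
w=np.load('case_views.npz',allow_pickle=True)['w'].item()
P=cloud(w); z=P[...,2]; 
m=((z<.0108)&(z>.002)).astype(np.uint8)*255; m[:,:255]=0; m[:,398:]=0; m[178:]=0
m=cv2.medianBlur(m,5)
k,l,s,ce=cv2.connectedComponentsWithStats(m)
for i in range(1,k):
    if s[i,4]<300: continue
    cn=max(cv2.findContours((l==i).astype(np.uint8),0,1)[0],key=len)[:,0]
    X=np.array([ray(w,a,b,.0105)[:2]*1000 for a,b in cn],np.float32); r=cv2.minAreaRect(X); c,ra=cv2.minEnclosingCircle(X)
    print(ce[i].round(),s[i,4],np.round(r[0],1),np.round(r[1],1),round(r[2],1),"circ",np.round(c,1),round(ra,1))
cv2.imwrite('pics/m.png',cv2.resize(np.hstack([m[:200,240:410],w['frame'][:200,240:410,1]]),None,fx=2,fy=2))
E
```

```text
[294.  22.] 2268 [ 476.  -165.4] [52.5 65.2] 82.1 circ [ 476.5 -160.1] 32.9
[352.  24.] 2377 [ 545.1 -174.7] [55.1 58. ] 79.1 circ [ 545.5 -173.3] 38.8
[292.  81.] 2220 [ 463.3 -229.1] [58.1 57.9] 79.1 circ [ 463.7 -229.2] 38.9
[347.  84.] 2240 [ 532.2 -242.7] [64.8 64.6] 82.3 circ [ 531.9 -242.4] 32.9
[290. 137.] 1956 [ 450.1 -297.7] [64.1 64.3] 37.1 circ [ 450.  -297.9] 32.8
[343. 140.] 1930 [ 518.9 -311.3] [57.9 58. ] 79.1 circ [ 519.2 -310.8] 38.5
```

```bash
cat >> h.py <<'E'
def hand(e,n,dz=-.004):
    p,R,o=pose(); m=mask(e,n); m[:, :200]=0; m[:,450:]=0; m[:170]=0; m[300:]=0
    m=cv2.morphologyEx(m,cv2.MORPH_OPEN,np.ones((3,3)))
    cn=np.vstack([k for k in cv2.findContours(m,0,1)[0] if len(k)>20])[:,0]
    X=np.array([ray(e,a,b,p[2]+dz) for a,b in cn]); T=((X-p)@R*1000)[:,[0,2]].astype(np.float32)
    print("in tool x,z mm: circ",cv2.minEnclosingCircle(T),"rect",cv2.minAreaRect(T))
E
python3 - <<'E'
from h import *
w=cam('wrist'); hand(w,'blue'); plan((.450,-.2978,.12),-.190)
E
```

```text
in tool x,z mm: circ ((-0.017023421823978424, 1.4579095840454102), 30.4417667388916) rect ((-1.0776004791259766, 7.763143539428711), (60.25199890136719, 25.296831130981445), 8.496217727661133)
tcp [ 0.4872 -0.3254  0.3043] yaw -0.135 tilt [-0.007 -1.     0.005] op 0.141 F [-0.6 -0.4 -0.9] t 10.68
shift [-3.94 18.47  2.14] turn [-0.005  0.055 -0.007]
```

```bash

python3 -m jog '[[[-1.9,4,1],[-0.005,0.055,-0.007],0.5],[[-1.9,4,1],[0,0,0],0.5],[[0,4,0],[0,0,0],0.5],[[0,4,0],[0,0,0],0.5],[[0,2,0],[0,0,0],0.5],[[0,0,0],[0,0,0],0.5],[[0,0,0],[0,0,0],0.5],[[0,0,0],[0,0,0],0.5]]'
python3 -c "
from h import *
plan((.4498,-.2988,.06),-.190)"
```

```text
time_s: 11.35
eef_pos: [0.4579, -0.289, 0.1259]
eef_rot: [-0.703, 0.705, -0.06, 0.064]
wrist_force: [0.4, 0.5, -0.5]
opening: 0.138
tcp [ 0.4579 -0.289   0.1259] yaw -0.177 tilt [ 0.006 -1.    -0.002] op 0.138 F [ 0.4  0.5 -0.5] t 11.35
shift [-0.66  6.59 -1.1 ] turn [0.002 0.013 0.006]
```

```bash

python3 -m jog '[[[-0.7,1,-1.1],[0,0.013,0.006],0.5],[[0,3,0],[0,0,0],0.5],[[0,3,0],[0,0,0],0.5],[[0,0.8,0],[0,0,0],0.5],[[0,0,0],[0,0,0],0.5],[[0,0,0],[0,0,0],0.5]]'
python3 -c "
from h import *
plan((.4498,-.2988,.019),-.190)"
```

```text
time_s: 11.85
eef_pos: [0.4555, -0.3072, 0.057]
eef_rot: [-0.698, 0.71, -0.061, 0.072]
wrist_force: [-0.5, 0.1, -0.2]
opening: 0.139
tcp [ 0.4555 -0.3072  0.057 ] yaw -0.189 tilt [ 0.017 -1.    -0.015] op 0.139 F [-0.5  0.1 -0.2] t 11.85
shift [-0.78  3.77  0.78] turn [0.015 0.001 0.017]
```

```bash

python3 -m jog '[[[-0.8,0,0.8],[0.015,0,0.017],0.5],[[0,1.2,0],[0,0,0],0.5],[[0,0,0],[0,0,0],0.5],[[0,0,0],[0,0,0],0.5]]'
python3 -c "
from h import *
plan((.4498,-.2988,.019),-.190)"
```

```text
time_s: 12.18
eef_pos: [0.4512, -0.3001, 0.0494]
eef_rot: [-0.702, 0.705, -0.065, 0.069]
wrist_force: [-0.1, -0.7, -0.6]
opening: 0.134
tcp [ 0.4512 -0.3001  0.0494] yaw -0.189 tilt [ 0.005 -1.    -0.004] op 0.134 F [-0.1 -0.7 -0.6] t 12.18
shift [-0.18  3.04  0.11] turn [0.004 0.001 0.005]
```

```bash

python3 -m jog '[[[-0.2,0.7,0.1],[0.004,0,0.005],0.5],[[0,0.7,0],[0,0,0],0.5],[[0,0.4,0],[0,0,0],0.5],[[0,0,0],[0,0,0],0.5],[[0,0,0],[0,0,0],0.5]]'
python3 -c "
from h import *
plan((.4498,-.2988,.019),-.190); w=cam('wrist'); hand(w,'blue')"
```

```text
time_s: 12.6
eef_pos: [0.4498, -0.2989, 0.0302]
eef_rot: [-0.704, 0.704, -0.066, 0.067]
wrist_force: [0.3, -0.6, -0.2]
opening: 0.137
tcp [ 0.4498 -0.2989  0.0302] yaw -0.189 tilt [ 0.001 -1.    -0.   ] op 0.137 F [ 0.3 -0.6 -0.2] t 12.6
shift [-0.    1.12  0.01] turn [0.    0.001 0.001]
in tool x,z mm: circ ((0.42873698472976685, 1.1591750383377075), 30.89910125732422) rect ((-0.49507904052734375, 11.27144718170166), (59.91936492919922, 41.398292541503906), 2.9041430950164795)
```

```bash

python3 -m jog '[[[0,0.4,0],[0,0,0],0.5],[[0,0.4,0],[0,0,0],0.5],[[0,0.3,0],[0,0,0],0.5],[[0,0.2,0],[0,0,0],0.5],[[0,0,0],[0,0,0],0.5]]'
python3 -c "
from h import *
plan((.4498,-.2988,.019),-.190)"
```

```text
time_s: 13.07
eef_pos: [0.4504, -0.2996, 0.019]
eef_rot: [-0.704, 0.704, -0.066, 0.067]
wrist_force: [-0.1, 0.1, -1.1]
opening: 0.14
tcp [ 0.4504 -0.2996  0.019 ] yaw -0.189 tilt [ 0.001 -1.    -0.001] op 0.14 F [-0.1  0.1 -1.1] t 13.07
shift [-0.08  0.    0.07] turn [0.001 0.001 0.001]
```

```bash

python3 -m jog '[[[0,0,0],[0,0,0],3],[[0,0,0],[0,0,0],3],[[0,0,0],[0,0,0],3],[[0,-2,0],[0,0,0],3],[[0,-4,0],[0,0,0],3],[[0,-4,0],[0,0,0],3],[[0,-4,0.5],[0,0,0],3],[[-0.3,-1,4],[0,0,0],3],[[-0.3,0,4],[0,0,0],3],[[-0.3,0,4],[0,0,0],3],[[-0.3,0,4],[0,0,0],3],[[-0.3,0,4],[0,0,0],3]]'
python3 -m jog '[[[-0.3,0,4],[0,0,0],3],[[-0.3,0,4],[0,0,0],3],[[-0.3,0,4],[0,0,0],3],[[-0.3,0,4],[0,0,0],3],[[-0.3,0,4],[0,0,0],3],[[-0.3,0,4],[0,0,0],3],[[-0.3,0,4],[0,0,0],3],[[-0.3,0,3],[0,0,0],3],[[0,0,0],[0,0,0],3],[[0,0,0],[0,0,0],3]]'
python3 -c "
from h import *
w=cam('wrist'); plates(w,names=['red','green','orange']); plan((.5096,.2392,.1),-.174);save(w,'w6.png')
c=cam('side'); plates(c,z=.015,names=['blue'])"
```

```text
time_s: 14.07
eef_pos: [0.4758, -0.0967, 0.176]
eef_rot: [-0.703, 0.704, -0.069, 0.074]
wrist_force: [1.6, 0.0, 0.2]
opening: 0.352
time_s: 14.9
eef_pos: [0.5132, 0.2333, 0.1749]
eef_rot: [-0.704, 0.704, -0.065, 0.073]
wrist_force: [0.0, -0.1, -0.2]
opening: 0.351
red [313. 169.] 2967 rect [509.6 239.5] [60.7 60.6] 35.2 circ [509.6 239.5] 30.8 cart [ 0.002 -0.002]
red [574. 350.] 475 rect [758.5 -24. ] [21. 42.] 35.4 circ [758.2 -25.2] 22.2 cart [ 0.293 -0.219]
green [346. 241.] 1687 rect [532.6 154.8] [55.2 53. ] 79.1 circ [532. 155.] 37.0 cart [ 0.039 -0.082]
orange [277. 236.] 1768 rect [457.7 174.4] [55.7 53.6] 63.5 circ [457.8 174.3] 37.5 cart [-0.038 -0.075]
tcp [0.5131 0.233  0.1749] yaw -0.196 tilt [ 0.011 -1.     0.001] op 0.353 F [-0.5 -0.   0.5] t 14.95
shift [-0.54  7.48  0.54] turn [-0.001 -0.022  0.011]
```

```bash

python3 -m jog '[[[-0.5,2,0.5],[0,-0.02,0.01],3],[[0,4,0],[0,0,0],3],[[0,4,0],[0,0,0],3],[[0,3,0],[0,0,0],3],[[0,0,0],[0,0,0],3],[[0,0,0],[0,0,0],3]]'
python3 -c "
from h import *
plan((.5096,.2395,.016),-.174)"
```

```text
time_s: 15.5
eef_pos: [0.5144, 0.2301, 0.0446]
eef_rot: [0.704, -0.704, 0.063, -0.069]
wrist_force: [0.8, -0.6, 0.4]
opening: 0.348
tcp [0.5144 0.2301 0.0446] yaw -0.187 tilt [ 0.009 -1.     0.002] op 0.348 F [ 0.8 -0.6  0.4] t 15.5
shift [-0.67  2.86  0.83] turn [-0.002 -0.013  0.009]
```

```bash

python3 -m jog '[[[-0.7,0,0.85],[0,-0.013,0.009],3],[[0,0,0],[0,0,0],3],[[0,0,0],[0,0,0],3]]'
python3 -c "
from h import *
plan((.5096,.2395,.016),-.174)"
```

```text
time_s: 15.75
eef_pos: [0.5111, 0.2389, 0.0488]
eef_rot: [0.705, -0.703, 0.061, -0.063]
wrist_force: [0.1, 0.5, -0.5]
opening: 0.352
tcp [0.5111 0.2389 0.0488] yaw -0.176 tilt [ 0.002 -1.     0.003] op 0.352 F [ 0.1  0.5 -0.5] t 15.75
shift [-0.17  3.28  0.02] turn [-0.003 -0.002  0.002]
```

```bash

python3 -m jog '[[[-0.2,1.2,0],[0,0,0],3],[[0,1.2,0],[0,0,0],3],[[0,0.8,0],[0,0,0],3],[[0,0,0],[0,0,0],3],[[0,0,0],[0,0,0],3]]'
python3 -c "
from h import *
plan((.5096,.2395,.016),-.174)"
```

```text
time_s: 16.17
eef_pos: [0.5129, 0.2408, 0.0187]
eef_rot: [0.706, -0.702, 0.058, -0.066]
wrist_force: [0.9, -0.0, 0.9]
opening: 0.35
tcp [0.5129 0.2408 0.0187] yaw -0.175 tilt [ 0.011 -1.     0.007] op 0.35 F [ 0.9 -0.   0.9] t 16.17
shift [-0.3   0.27 -0.19] turn [-0.007 -0.001  0.011]
```

```bash

python3 -m jog '[[[-0.35,0.2,-0.2],[-0.006,0,0.01],3],[[0,0.1,0],[0,0,0],2],[[0,0,0],[0,0,0],0.5],[[0,0,0],[0,0,0],0.5],[[0,0,0],[0,0,0],0.5],[[0,0,0],[0,0,0],0.5],[[0,0,0],[0,0,0],0.5]]'
python3 -c "
from h import *
plan((.5096,.2395,.016),-.174)"
python3 -m jog '[[[0,-1,0],[0,0,0],0.5],[[0,-3,0],[0,0,0],0.5],[[0,-4,0],[0,0,0],0.5],[[0,-4,0],[0,0,0],0.5],[[0,-2,-1],[0,0,0],0.5],[[0,0,-3],[0,0,0],0.5],[[0,0,-4],[0,0,0],0.5],[[0,0,-4],[0,0,0],0.5],[[0,0,-4],[0,0,0],0.5],[[0,0,-4],[0,0,0],0.5],[[0,0,-4],[0,0,0],0.5],[[0,0,-4],[0,0,0],0.5]]'
python3 -c "
from h import *
plan((.5321,-.2425,.12),-.190); w=cam('wrist'); hand(w,'red')"
```

```text
time_s: 16.75
eef_pos: [0.5086, 0.2393, 0.0152]
eef_rot: [-0.704, 0.704, -0.062, 0.062]
wrist_force: [0.3, -0.5, 0.3]
opening: 0.144
tcp [0.5086 0.2393 0.0152] yaw -0.175 tilt [-0. -1. -0.] op 0.144 F [ 0.3 -0.5  0.3] t 16.75
shift [ 0.1  -0.08  0.03] turn [ 0.    -0.001 -0.   ]
time_s: 17.75
eef_pos: [0.4606, -0.0399, 0.1725]
eef_rot: [0.705, -0.705, 0.052, -0.061]
wrist_force: [2.6, -0.0, -0.2]
opening: 0.14
tcp [ 0.4606 -0.0399  0.1725] yaw -0.161 tilt [ 0.012 -1.     0.001] op 0.14 F [ 2.6 -0.  -0.2] t 17.75
shift [ 10.23   5.35 -18.86] turn [-0.002  0.029  0.012]
in tool x,z mm: circ ((-0.2596251666545868, 7.808583736419678), 31.097959518432617) rect ((-1.6084775924682617, 9.271799087524414), (60.72615051269531, 58.04789352416992), 35.14134216308594)
```

```bash

python3 -m jog '[[[2,0,-3.8],[0,0.029,0.012],0.5],[[2,0.5,-3.8],[0,0,0],0.5],[[2,1,-3.8],[0,0,0],0.5],[[2,1,-3.8],[0,0,0],0.5],[[2,1,-3.6],[0,0,0],0.5],[[0,1,0],[0,0,0],0.5],[[0,0,0],[0,0,0],0.5],[[0,0,0],[0,0,0],0.5]]'
python3 -c "
from h import *
w=cam('wrist'); hand(w,'red',-.0035);plan((.5321,-.2425,.06),-.190); save(w,'w7.png') "
```

```text
time_s: 18.47
eef_pos: [0.5187, -0.2466, 0.1361]
eef_rot: [-0.701, 0.706, -0.07, 0.076]
wrist_force: [0.2, -0.5, 0.4]
opening: 0.137
in tool x,z mm: circ ((0.9297872185707092, 0.3421584665775299), 31.11884117126465) rect ((-0.2904520034790039, 1.4774513244628906), (60.86186599731445, 58.25157928466797), 35.03557205200195)
tcp [ 0.5184 -0.2458  0.136 ] yaw -0.206 tilt [ 0.01  -1.    -0.006] op 0.139 F [-1.  -0.2 -0.4] t 18.52
shift [1.2  7.6  0.65] turn [ 0.006 -0.016  0.01 ]
```

View pics/w7.png

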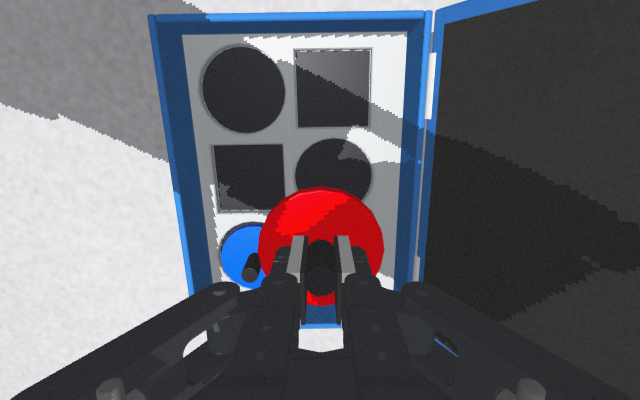

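```bash

python3 -m jog '[[[1.2,1,0.65],[0.006,-0.016,0.01],0.5],[[0,3,0],[0,0,0],0.5],[[0,3,0],[0,0,0],0.5],[[0,1,0],[0,0,0],0.5],[[0,0,0],[0,0,0],0.5],[[0,0,0],[0,0,0],0.5]]'
python3 -c "
from h import *
plan((.5317,-.2428,.019),-.190)"
```

```text
time_s: 19.02
eef_pos: [0.5353, -0.2357, 0.0618]
eef_rot: [-0.703, 0.705, -0.062, 0.066]
wrist_force: [0.7, 0.5, 0.1]
opening: 0.139
tcp [ 0.5353 -0.2357  0.0618] yaw -0.181 tilt [ 0.007 -1.    -0.003] op 0.139 F [0.7 0.5 0.1] t 19.02
shift [-0.26  4.28 -0.75] turn [0.003 0.009 0.007]
```

```bash

python3 -m jog '[[[-0.3,0.8,-0.8],[0.003,0.009,0.007],0.5],[[0,1,0],[0,0,0],0.5],[[0,0,0],[0,0,0],0.5],[[0,0,0],[0,0,0],0.5]]'
python3 -c "
from h import *
plan((.5317,-.2428,.019),-.190)"
```

```text
time_s: 19.35
eef_pos: [0.5331, -0.2446, 0.0477]
eef_rot: [-0.703, 0.705, -0.065, 0.069]
wrist_force: [0.7, -0.2, 0.4]
opening: 0.141
tcp [ 0.5331 -0.2446  0.0477] yaw -0.19 tilt [ 0.006 -1.    -0.003] op 0.141 F [ 0.7 -0.2  0.4] t 19.35
shift [-0.19  2.87  0.16] turn [0.003 0.    0.006]
```

```bash

python3 -m jog '[[[-0.2,0.7,0.15],[0.003,0,0.005],0.5],[[0,0.6,0],[0,0,0],0.5],[[0,0.3,0],[0,0,0],0.5],[[0,0,0],[0,0,0],0.5],[[0,0,0],[0,0,0],0.5]]'
python3 -c "
from h import *
plan((.5317,-.2428,.019),-.190)"
```

```text
time_s: 19.77
eef_pos: [0.5318, -0.2435, 0.0311]
eef_rot: [-0.704, 0.704, -0.067, 0.068]
wrist_force: [0.8, -0.4, -0.8]
opening: 0.136
tcp [ 0.5318 -0.2435  0.0311] yaw -0.191 tilt [ 0.002 -1.     0.   ] op 0.136 F [ 0.8 -0.4 -0.8] t 19.77
shift [-0.02  1.21  0.07] turn [-0.    -0.001  0.002]
```

```bash

python3 -m jog '[[[0,0.4,0.06],[0,0,0],0.5],[[0,0.4,0],[0,0,0],0.5],[[0,0.3,0],[0,0,0],0.5],[[0,0.2,0],[0,0,0],0.5],[[0,0,0],[0,0,0],0.5]]'
python3 -c "
from h import *
plan((.5317,-.2428,.0182),-.190)"
```

```text
time_s: 20.18
eef_pos: [0.5325, -0.2431, 0.0181]
eef_rot: [-0.704, 0.704, -0.066, 0.068]
wrist_force: [-0.6, -0.6, 3.7]
opening: 0.14
tcp [ 0.5325 -0.2431  0.0181] yaw -0.19 tilt [ 0.003 -1.    -0.   ] op 0.14 F [-0.6 -0.6  3.7] t 20.18
shift [-0.09 -0.01  0.01] turn [ 0.    -0.     0.003]
```

```bash

python3 -m jog '[[[0,0,0],[0,0,0],3],[[0,0,0],[0,0,0],3],[[0,0,0],[0,0,0],3],[[0,-2,0],[0,0,0],3],[[0,-4,0],[0,0,0],3],[[0,-4,0],[0,0,0],3],[[0,-4,0.5],[0,0,0],3],[[-0.8,-1,4],[0,0,0],3],[[-0.8,0,4],[0,0,0],3],[[-0.8,0,4],[0,0,0],3],[[-0.8,0,4],[0,0,0],3],[[-0.8,0,4],[0,0,0],3]]'
python3 -m jog '[[[-0.8,0,4],[0,0,0],3],[[-0.8,0,4],[0,0,0],3],[[-0.8,0,4],[0,0,0],3],[[-0.8,0,3],[0,0,0],3],[[-0.3,0,1],[0,0,0],3],[[0,0,0],[0,0,0],3],[[0,0,0],[0,0,0],3],[[0,0,0],[0,0,0],3]]'
python3 -c "
from h import *
w=cam('wrist'); plates(w,names=['green','orange']); plan((.5326,.1548,.1),-.19)"
```

```text
time_s: 21.18
eef_pos: [0.5338, -0.0365, 0.1761]
eef_rot: [-0.703, 0.704, -0.069, 0.075]
wrist_force: [1.0, -0.4, -0.6]
opening: 0.352
time_s: 21.85
eef_pos: [0.5299, 0.1394, 0.177]
eef_rot: [-0.704, 0.704, -0.064, 0.074]
wrist_force: [0.8, 0.2, -0.1]
opening: 0.354
green [317. 160.] 2855 rect [532.3 153. ] [53.6 53.4] 78.8 circ [532.4 152.9] 37.1 cart [ 0.039 -0.083]
green [154. 282.] 2278 rect [343.4  44.8] [70.3 77.4] 72.5 circ [343.6  44.6] 51.9 cart [-0.128 -0.223]
orange [313. 296.] 255 rect [498.6  10.8] [36.8 21.1] 0.2 circ [498.6   2.8] 18.5 cart [ 0.031 -0.229]
tcp [0.5301 0.139  0.177 ] yaw -0.196 tilt [ 0.014 -1.     0.001] op 0.351 F [-0.1  0.3 -0.2] t 21.9
shift [-0.17  7.7   1.6 ] turn [-0.001 -0.006  0.014]
```

```bash
python3 -c "
from h import *
w=cam('wrist'); u,v=pix(w,(.4577,.174,.012)); print(u,v,w['frame'][int(v)-20:int(v)+21:10,int(u)-20:int(u)+21:10].tolist()); save(w,'w8.png')"
```

```text
234.98559200918484 155.03602796575325 [[[247, 191, 10], [247, 193, 10], [247, 193, 10], [247, 193, 10], [247, 196, 10]], [[247, 185, 10], [247, 186, 10], [247, 188, 10], [247, 189, 10], [247, 190, 10]], [[247, 180, 10], [80, 80, 80], [27, 30, 30], [183, 82, 10], [247, 185, 10]], [[247, 175, 10], [68, 65, 69], [52, 54, 59], [187, 88, 10], [247, 179, 10]], [[247, 171, 10], [247, 171, 10], [247, 174, 10], [247, 177, 10], [247, 172, 10]]]
```

View pics/w8.png

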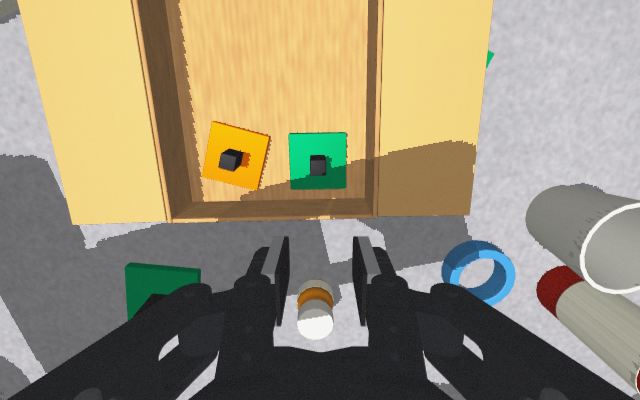

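```bash

python3 -m jog '[[[-0.2,2,1.6],[0,-0.004,0.014],3],[[0,4,0],[0,0,0],3],[[0,4,0],[0,0,0],3],[[0,2.5,0],[0,0,0],3],[[0,0,0],[0,0,0],3],[[0,0,0],[0,0,0],3]]'
python3 -c "
from h import *
plan((.5323,.1532,.016),-.19)"
```

```text
time_s: 22.45
eef_pos: [0.5382, 0.1462, 0.0517]
eef_rot: [0.704, -0.703, 0.07, -0.076]
wrist_force: [-0.2, -0.3, 0.7]
opening: 0.35
tcp [0.5382 0.1462 0.0517] yaw -0.206 tilt [ 0.008 -1.     0.002] op 0.35 F [-0.2 -0.3  0.7] t 22.45
shift [-0.75  3.56  0.55] turn [-0.002 -0.016  0.008]
```

```bash

python3 -m jog '[[[-0.75,0,0.55],[0,-0.016,0.008],3],[[0,0,0],[0,0,0],3],[[0,0,0],[0,0,0],3]]'
python3 -c "
from h import *
plan((.5323,.1532,.016),-.19)"
```

```text
time_s: 22.7
eef_pos: [0.5338, 0.1518, 0.0553]
eef_rot: [0.705, -0.703, 0.067, -0.069]
wrist_force: [1.0, 0.3, -0.2]
opening: 0.348
tcp [0.5338 0.1518 0.0553] yaw -0.192 tilt [ 0.003 -1.     0.003] op 0.348 F [ 1.   0.3 -0.2] t 22.7
shift [-0.19  3.93  0.1 ] turn [-0.003 -0.002  0.003]
```

```bash

python3 -m jog '[[[-0.3,1.4,0.1],[0,0,0],3],[[-0.1,1.4,0],[0,0,0],3],[[-0.1,1,0],[0,0,0],3],[[0,0,0],[0,0,0],3],[[0,0,0],[0,0,0],3]]'
python3 -c "
from h import *
plan((.5323,.1532,.016),-.19)"
```

```text
time_s: 23.12
eef_pos: [0.5363, 0.1548, 0.0251]
eef_rot: [0.706, -0.702, 0.06, -0.074]
wrist_force: [0.5, 0.4, -0.2]
opening: 0.354
tcp [0.5363 0.1548 0.0251] yaw -0.191 tilt [ 0.019 -1.     0.007] op 0.354 F [ 0.5  0.4 -0.2] t 23.12
shift [-0.38  0.9  -0.24] turn [-0.007 -0.001  0.019]
```

```bash

python3 -m jog '[[[-0.4,0.5,-0.25],[-0.006,0,0.018],3],[[-0.05,0.4,0],[0,0,0],3],[[0,0,0],[0,0,0],3]]'
python3 -c "
from h import *
plan((.5323,.1532,.016),-.19)"
```

```text
time_s: 23.37
eef_pos: [0.5329, 0.1533, 0.0178]
eef_rot: [0.704, -0.704, 0.066, -0.068]
wrist_force: [-0.7, -0.3, -0.3]
opening: 0.352
tcp [0.5329 0.1533 0.0178] yaw -0.19 tilt [ 0.003 -1.     0.001] op 0.352 F [-0.7 -0.3 -0.3] t 23.37
shift [-0.06  0.18 -0.02] turn [-0.001 -0.     0.003]
```

```bash

python3 -m jog '[[[0,0.15,0],[0,0,0],2],[[0,0,0],[0,0,0],0.5],[[0,0,0],[0,0,0],0.5],[[0,0,0],[0,0,0],0.5],[[0,0,0],[0,0,0],0.5],[[0,0,0],[0,0,0],0.5]]'
python3 -c "
from h import *
st()"
python3 -m jog '[[[0,-1,0],[0,0,0],0.5],[[0,-3,0],[0,0,0],0.5],[[0,-4,0],[0,0,0],0.5],[[0,-4,0],[0,0,0],0.5],[[0,-2,-1],[0,0,0],0.5],[[0,0,-3],[0,0,0],0.5],[[0,0,-4],[0,0,0],0.5],[[0,0,-4],[0,0,0],0.5],[[0,0,-4],[0,0,0],0.5],[[0,0,-4],[0,0,0],0.5],[[0,0,-4],[0,0,0],0.5],[[0,0,-4],[0,0,0],0.5]]'
python3 -m jog '[[[0,0,-4],[0,0,0],0.5],[[0,0,-3],[0,0,0],0.5],[[0,0,0],[0,0,0],0.5],[[0,0,0],[0,0,0],0.5]]'
python3 -c "
from h import *
w=cam('wrist'); hand(w,'green');plan((.4634,-.2291,.12),-.190)
np.savez('v2.npz',w=w)"
```

```text
time_s: 23.87
eef_pos: [0.5334, 0.1533, 0.0167]
eef_rot: [0.704, -0.704, 0.066, -0.069]
wrist_force: [0.0, 0.5, -1.2]
opening: 0.149
tcp [0.5334 0.1533 0.0167] yaw -0.19 tilt [ 0.004 -1.     0.001] op 0.149 F [ 0.   0.5 -1.2] t 23.87
time_s: 24.87
eef_pos: [0.4798, -0.1251, 0.1731]
eef_rot: [-0.704, 0.704, -0.057, 0.067]
wrist_force: [1.0, 0.4, -1.0]
opening: 0.144
time_s: 25.2
eef_pos: [0.4649, -0.2054, 0.1772]
eef_rot: [-0.702, 0.706, -0.059, 0.071]
wrist_force: [-0.1, 0.5, 0.5]
opening: 0.146
in tool x,z mm: circ ((-0.06802524626255035, 5.479330539703369), 33.44596481323242) rect ((0.24468612670898438, 0.4115314483642578), (53.31303024291992, 55.42011642456055), 0.05542251095175743)
tcp [ 0.4652 -0.2052  0.1774] yaw -0.184 tilt [ 0.018 -1.    -0.004] op 0.152 F [ 0.2 -0.9 -1.1] t 25.25
shift [ 0.16  5.75 -2.36] turn [0.004 0.006 0.018]
```

```bash

python3 -m jog '[[[0.2,2,-2.4],[0.004,0.006,0.018],0.5],[[-0.1,4,0],[0,0,0],0.5],[[-0.1,4,0],[0,0,0],0.5],[[0,2,0],[0,0,0],0.5],[[0,0,0],[0,0,0],0.5],[[0,0,0],[0,0,0],0.5]]'
python3 -c "
from h import *
plan((.4632,-.2295,.0197),-.190)"
```

```text
time_s: 25.75
eef_pos: [0.4663, -0.2245, 0.0586]
eef_rot: [-0.703, 0.705, -0.061, 0.067]
wrist_force: [0.0, -1.0, -1.2]
opening: 0.152
tcp [ 0.4663 -0.2245  0.0586] yaw -0.181 tilt [ 0.008 -1.    -0.003] op 0.152 F [ 0.  -1.  -1.2] t 25.75
shift [-0.25  3.89 -0.54] turn [0.003 0.009 0.008]
```

```bash

python3 -m jog '[[[-0.25,0.5,-0.6],[0.003,0.009,0.008],0.5],[[0,1,0],[0,0,0],0.5],[[0,0,0],[0,0,0],0.5],[[0,0,0],[0,0,0],0.5]]'
python3 -c "
from h import *
plan((.4632,-.2295,.0197),-.190)"
```

```text
time_s: 26.08
eef_pos: [0.466, -0.23, 0.0472]
eef_rot: [-0.703, 0.705, -0.064, 0.068]
wrist_force: [0.0, -1.3, -1.3]
opening: 0.151
tcp [ 0.466  -0.23    0.0472] yaw -0.187 tilt [ 0.005 -1.    -0.002] op 0.151 F [ 0.  -1.3 -1.3] t 26.08
shift [-0.3   2.75 -0.  ] turn [0.002 0.003 0.005]
```

```bash

python3 -m jog '[[[-0.35,0.6,0],[0.002,0.003,0.005],0.5],[[-0.05,0.6,0],[0,0,0],0.5],[[0,0.2,0],[0,0,0],0.5],[[0,0,0],[0,0,0],0.5],[[0,0,0],[0,0,0],0.5]]'
python3 -c "
from h import *
plan((.4632,-.2295,.0197),-.190)"
```

```text
time_s: 26.5
eef_pos: [0.4631, -0.2304, 0.0341]
eef_rot: [-0.703, 0.705, -0.066, 0.069]
wrist_force: [0.0, -0.3, -0.6]
opening: 0.152
tcp [ 0.4631 -0.2304  0.0341] yaw -0.191 tilt [ 0.004 -1.    -0.002] op 0.152 F [ 0.  -0.3 -0.6] t 26.5
shift [-0.01  1.44  0.1 ] turn [ 0.002 -0.001  0.004]
```

```bash

python3 -m jog '[[[-0.05,0.5,0.1],[0.002,0,0.004],0.5],[[0,0.4,0],[0,0,0],0.5],[[0,0.3,0],[0,0,0],0.5],[[0,0.2,0],[0,0,0],0.5],[[0,0.1,0],[0,0,0],0.5],[[0,0,0],[0,0,0],0.5]]'
python3 -c "
from h import *
plan((.4632,-.2295,.0197),-.190)"
```

```text
time_s: 27.0
eef_pos: [0.4634, -0.2293, 0.0197]
eef_rot: [0.704, -0.704, 0.068, -0.067]
wrist_force: [-0.5, 1.4, -1.1]
opening: 0.152
tcp [ 0.4634 -0.2293  0.0197] yaw -0.19 tilt [-0.001 -1.     0.   ] op 0.152 F [-0.5  1.4 -1.1] t 27.0
shift [-0.01  0.   -0.03] turn [-0.001 -0.    -0.001]
```

```bash

python3 -m jog '[[[0,0,0],[0,0,0],3],[[0,0,0],[0,0,0],3],[[0,0,0],[0,0,0],3],[[0,-2,0],[0,0,0],3],[[0,-4,0],[0,0,0],3],[[0,-4,0],[0,0,0],3],[[0,-4,0.5],[0,0,0],3],[[-0.9,-1,4],[0,0,0],3],[[-0.9,0,4],[0,0,0],3],[[-0.9,0,4],[0,0,0],3],[[-0.9,0,4],[0,0,0],3],[[-0.9,0,4],[0,0,0],3]]'
python3 -m jog '[[[-0.9,0,4],[0,0,0],3],[[-0.9,0,4],[0,0,0],3],[[-0.9,0,4],[0,0,0],3],[[-0.9,0,3],[0,0,0],3],[[-0.3,0,1],[0,0.09,0],3],[[0,0,0],[0,0.09,0],3],[[0,0,0],[0,0.09,0],3],[[0,0,0],[0,0,0],3],[[0,0,0],[0,0,0],3]]'
python3 - <<'E'
from h import *
COL["orange"]=[((7,170,90),(25,255,255))]
w=cam('wrist'); plates(w,names=['orange'],amin=800); plan((.4577,.1742,.06),-.464); save(w,'w9.png')
E
```

```text
time_s: 28.0
eef_pos: [0.4602, -0.0222, 0.1772]
eef_rot: [-0.703, 0.704, -0.07, 0.074]
wrist_force: [0.9, 0.5, -0.7]
opening: 0.351
time_s: 28.75
eef_pos: [0.451, 0.1564, 0.1769]
eef_rot: [0.688, -0.687, 0.163, -0.169]
wrist_force: [-0.4, -0.9, 0.1]
opening: 0.355
orange [317. 157.] 2970 rect [457.1 173.1] [54.3 54.2] 62.9 circ [456.8 172.8] 37.6 cart [-0.038 -0.077]
tcp [0.4511 0.1563 0.1769] yaw -0.473 tilt [ 0.008 -1.     0.004] op 0.351 F [-0.   0.1 -0.1] t 28.8
shift [-0.32 11.7   1.86] turn [-0.004 -0.009  0.008]
```

```bash

python3 -m jog '[[[-0.35,2,1.8],[0,0,0.008],3],[[-0.1,4,0],[0,0,0],3],[[-0.1,4,0],[0,0,0],3],[[-0.1,2,0],[0,0,0],3],[[0,0,0],[0,0,0],3],[[0,0,0],[0,0,0],3]]'
python3 -c "
from h import *
plan((.4571,.1732,.016),-.473)"
```

```text
time_s: 29.3
eef_pos: [0.459, 0.174, 0.056]
eef_rot: [0.69, -0.686, 0.159, -0.166]
wrist_force: [-0.3, 0.5, -0.3]
opening: 0.346
tcp [0.459 0.174 0.056] yaw -0.465 tilt [ 0.008 -1.     0.008] op 0.346 F [-0.3  0.5 -0.3] t 29.3
shift [-0.17  4.   -0.19] turn [-0.008  0.008  0.008]
```

```bash

python3 -m jog '[[[-0.3,1.4,-0.2],[-0.008,0.008,0.008],3],[[-0.15,1.4,0],[0,0,0],3],[[-0.1,1,0],[0,0,0],3],[[0,0,0],[0,0,0],3],[[0,0,0],[0,0,0],3]]'
python3 -c "
from h import *
plan((.4571,.1732,.016),-.473)"
```

```text
time_s: 29.72
eef_pos: [0.4592, 0.1739, 0.0235]
eef_rot: [0.689, -0.686, 0.162, -0.168]
wrist_force: [0.5, 0.1, -0.1]
opening: 0.352
tcp [0.4592 0.1739 0.0235] yaw -0.471 tilt [ 0.008 -1.     0.005] op 0.352 F [ 0.5  0.1 -0.1] t 29.72
shift [-0.16  0.75 -0.17] turn [-0.005  0.002  0.008]
```

```bash

python3 -m jog '[[[-0.2,0.4,-0.18],[-0.005,0.002,0.008],3],[[-0.05,0.3,0],[0,0,0],3],[[0,0.1,0],[0,0,0],2],[[0,0,0],[0,0,0],0.5],[[0,0,0],[0,0,0],0.5],[[0,0,0],[0,0,0],0.5],[[0,0,0],[0,0,0],0.5],[[0,0,0],[0,0,0],0.5]]'
python3 - <<'E'
from h import *
plan((.4571,.1732,.016),-.473)
w=np.load('v2.npz',allow_pickle=True)['w'].item()
P=cloud(w); z=P[...,2]
m=((z<.0108)&(z>.002)&(P[...,0]>.42)&(P[...,0]<.6)&(P[...,1]>-.33)&(P[...,1]<-.11)).astype(np.uint8)*255
m=cv2.medianBlur(m,5); k,l,s,ce=cv2.connectedComponentsWithStats(m)
for i in range(1,k):
    if s[i,4]<800: continue
    cn=max(cv2.findContours((l==i).astype(np.uint8),0,1)[0],key=len)[:,0]
    X=np.array([ray(w,a,b,.0105)[:2]*1000 for a,b in cn],np.float32); r=cv2.minAreaRect(X); c,ra=cv2.minEnclosingCircle(X)
    print(ce[i].round(),s[i,4],np.round(r[0],1),np.round(r[1],1),round(r[2],1),"circ",np.round(c,1),round(ra,1))
E
```

```text
time_s: 30.38
eef_pos: [0.4594, 0.1737, 0.0191]
eef_rot: [0.688, -0.687, 0.163, -0.167]
wrist_force: [-0.5, -0.0, 1.1]
opening: 0.145
tcp [0.4594 0.1737 0.0191] yaw -0.472 tilt [ 0.005 -1.     0.004] op 0.145 F [-0.5 -0.   1.1] t 30.38
shift [-0.19  0.31 -0.15] turn [-0.004  0.001  0.005]
[321. 125.] 4043 [ 476.4 -160.4] [65.4 64.8] 35.0 circ [ 476.7 -160.6] 32.9
[396. 125.] 3950 [ 545.6 -173.8] [57.5 57.8] 79.3 circ [ 545.5 -173.6] 39.4
[320. 182.] 1413 [ 466.8 -213.2] [24.  57.5] 79.3 circ [ 466.5 -213.6] 30.1
[394. 256.] 1491 [ 528.1 -307.7] [45. 42.] 79.4 circ [ 528.  -306.8] 28.4
```

```bash

python3 -m jog '[[[0,-1,0],[0,0,0],0.5],[[0,-3,0],[0,0,0],0.5],[[0,-4,0],[0,0,0],0.5],[[0,-4,0],[0,-0.094,0],0.5],[[0,-2,0],[0,-0.094,0],0.5],[[0,0,-2],[0,-0.094,0],0.5],[[1.7,0,-4],[0,0,0],0.5],[[1.7,0,-4],[0,0,0],0.5],[[1.7,0,-4],[0,0,0],0.5],[[1.7,0,-4],[0,0,0],0.5],[[1.7,0,-4],[0,0,0],0.5],[[1.7,0,-4],[0,0,0],0.5]]'
python3 -m jog '[[[1.7,0,-3],[0,0,0],0.5],[[0,0,0],[0,0,0],0.5],[[0,0,0],[0,0,0],0.5],[[0,0,0],[0,0,0],0.5]]'
python3 - <<'E'
from h import *
COL["orange"]=[((7,170,90),(25,255,255))]
w=cam('wrist'); hand(w,'orange',-.0071);plan((.5455,-.1737,.10),-.190)
E
```

```text
time_s: 31.38
eef_pos: [0.5085, -0.0895, 0.1751]
eef_rot: [0.705, -0.704, 0.052, -0.061]
wrist_force: [0.6, 0.2, -0.3]
opening: 0.149
time_s: 31.72
eef_pos: [0.5217, -0.1325, 0.1784]
eef_rot: [-0.704, 0.705, -0.055, 0.066]
wrist_force: [-0.0, -0.2, -0.6]
opening: 0.149
in tool x,z mm: circ ((0.6348249316215515, 3.723422050476074), 33.89748764038086) rect ((0.45919036865234375, -1.655599594116211), (55.47584533691406, 54.13194274902344), 89.74021911621094)
tcp [ 0.5216 -0.1319  0.1783] yaw -0.17 tilt [ 0.016 -1.    -0.   ] op 0.147 F [ 0.6  0.5 -0.1] t 31.77
shift [ 2.94  7.88 -3.72] turn [-0.     0.02   0.016]
```

```bash

python3 -m jog '[[[1.5,0,-1.9],[0,0.02,0.016],0.5],[[1.4,2,-1.8],[0,0,0],0.5],[[-0.1,4,0],[0,0,0],0.5],[[-0.1,4,0],[0,0,0],0.5],[[0,1.5,0],[0,0,0],0.5],[[0,0,0],[0,0,0],0.5],[[0,0,0],[0,0,0],0.5]]'
python3 -c "
from h import *
plan((.5455,-.1721,.0221),-.190)"
```

```text
time_s: 32.35
eef_pos: [0.5437, -0.164, 0.0637]
eef_rot: [-0.704, 0.704, -0.061, 0.064]
wrist_force: [0.4, -1.1, -0.2]
opening: 0.147
tcp [ 0.5437 -0.164   0.0637] yaw -0.177 tilt [ 0.003 -1.     0.   ] op 0.147 F [ 0.4 -1.1 -0.2] t 32.35
shift [ 0.31  4.16 -0.76] turn [-0.     0.013  0.003]
```

```bash

python3 -m jog '[[[0.3,0.4,-0.8],[0,0.013,0.003],0.5],[[0,1,0],[0,0,0],0.5],[[0,0.3,0],[0,0,0],0.5],[[0,0,0],[0,0,0],0.5],[[0,0,0],[0,0,0],0.5]]'
python3 -c "
from h import *
plan((.5455,-.1721,.0221),-.190)"
```

```text
time_s: 32.77
eef_pos: [0.5488, -0.1723, 0.0509]
eef_rot: [-0.703, 0.705, -0.064, 0.069]
wrist_force: [-0.3, 0.5, 0.1]
opening: 0.145
tcp [ 0.5488 -0.1723  0.0509] yaw -0.188 tilt [ 0.008 -1.    -0.002] op 0.145 F [-0.3  0.5  0.1] t 32.77
shift [-0.35  2.88 -0.04] turn [0.002 0.002 0.008]
```

```bash

python3 -m jog '[[[-0.4,0.6,0],[0.002,0.002,0.008],0.5],[[-0.05,0.6,0],[0,0,0],0.5],[[0,0.4,0],[0,0,0],0.5],[[0,0,0],[0,0,0],0.5],[[0,0,0],[0,0,0],0.5]]'
python3 -c "
from h import *
plan((.5455,-.1721,.0221),-.190)"
```

```text
time_s: 33.18
eef_pos: [0.5448, -0.1721, 0.0349]
eef_rot: [-0.704, 0.704, -0.067, 0.068]
wrist_force: [0.2, -0.9, -0.4]
opening: 0.146
tcp [ 0.5448 -0.1721  0.0349] yaw -0.19 tilt [ 0.002 -1.    -0.001] op 0.146 F [ 0.2 -0.9 -0.4] t 33.18
shift [0.06 1.28 0.02] turn [ 0.001 -0.     0.002]
```

```bash

python3 -m jog '[[[0.05,0.4,0],[0,0,0],0.5],[[0,0.4,0],[0,0,0],0.5],[[0,0.3,0],[0,0,0],0.5],[[0,0.2,0],[0,0,0],0.5],[[0,0.1,0],[0,0,0],0.5],[[0,0,0],[0,0,0],0.5]]'
python3 -c "
from h import *
plan((.5455,-.1721,.0221),-.190)"
```

```text
time_s: 33.68
eef_pos: [0.546, -0.1726, 0.0219]
eef_rot: [-0.703, 0.704, -0.066, 0.068]
wrist_force: [-0.2, 0.8, -1.0]
opening: 0.148
tcp [ 0.546  -0.1726  0.0219] yaw -0.19 tilt [ 0.002 -1.    -0.001] op 0.148 F [-0.2  0.8 -1. ] t 33.68
shift [-0.06 -0.02  0.04] turn [0.001 0.    0.002]
```

```bash

python3 -m jog '[[[0,0,0],[0,0,0],3],[[0,0,0],[0,0,0],3],[[0,0,0],[0,0,0],3],[[0,-2,0],[0,0,0],3],[[0,-4,0],[0,0,0],3],[[0,-4,0],[0,0,0],3],[[0,-4,0],[0,0,0],3],[[-0.7,-4,-4],[0,0,0],3],[[-0.7,-4,-4],[0,0,0],3],[[-0.7,-3,-4],[0,0,0],3],[[-0.7,-2,-4],[0,0,0],3],[[0,0,-1],[0,0,0],3]]'
python3 -m jog '[[[0,0,0],[0,0,0],3],[[0,0,0],[0,0,0],3]]'
python3 - <<'E'
from h import *
st(); w=cam('wrist'); save(w,'w10.png'); P=cloud(w)
for n,x,y in(("red",.5321,-.2425),("blue",.450,-.2978),("green",.4634,-.2291),("orange",.5455,-.1737)):
    r=np.hypot(P[...,0]-x,P[...,1]-y); m=(r>.012)&(r<.024); Q=P[m]; A=np.c_[Q[:,:2]-[x,y],np.ones(len(Q))]
    m2=abs(Q[:,2]-np.median(Q[:,2]))<.004; k=np.linalg.lstsq(A[m2],Q[m2,2],rcond=None)[0]; print(n,m.sum(),"z",k[2].round(4),"slope",k[:2].round(3))
L=P[0:230,400:600].reshape(-1,3); L=L[(L[:,2]>.07)&(L[:,2]<.25)]
X=cf(L,np.array([.498,-.236]),-.19); X=X[abs(X[:,1])<.11]
print("lid",len(X),np.polyfit(X[:,2],X[:,0],1), X.max(0))
E
```

```text
time_s: 34.68
eef_pos: [0.4954, -0.3043, 0.2683]
eef_rot: [-0.704, 0.704, -0.066, 0.062]
wrist_force: [0.3, 0.0, 1.3]
opening: 0.349
time_s: 34.85
eef_pos: [0.4948, -0.3073, 0.2692]
eef_rot: [-0.703, 0.705, -0.067, 0.065]
wrist_force: [0.3, -0.6, -0.0]
opening: 0.352
tcp [ 0.4948 -0.3073  0.2692] yaw -0.187 tilt [-0.003 -1.    -0.003] op 0.352 F [ 0.3 -0.6 -0. ] t 34.85
red 1048 z 0.015 slope [-0.001  0.002]
blue 6624 z 0.3298 slope [-0.32   0.059]
green 1042 z 0.015 slope [0.    0.002]
orange 1218 z 0.0151 slope [ 0. -0.]
lid 41074 [0.50503128 0.06518269] [0.17948155 0.08742592 0.21295661]
```

View pics/w10.png

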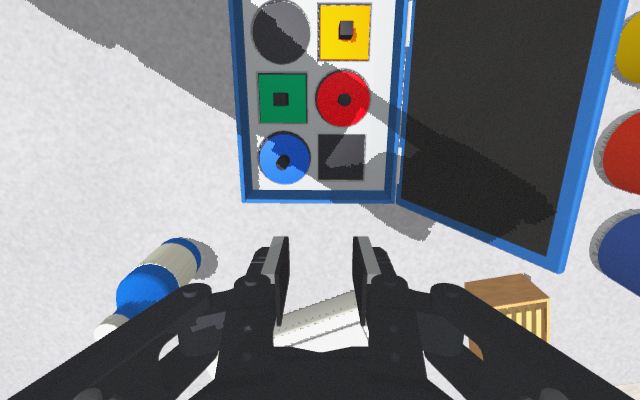

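```bash
cat >> h.py <<'E'
def lp(x,y,z,yaw=-.19):
    X=fc([x,y,z],np.array([.498,-.236]),-.19); p,R,o=pose()
    print("case tcp",cf(p,np.array([.498,-.236]),-.19).round(4)); plan(X,yaw)
E
python3 -m jog '[[[0,-3,0],[0,0,0],0],[[0,-3,2],[0,0,0],0],[[2,-1,4],[0,0,0],0],[[4,0,4],[0,0,0],0],[[4,0,3],[0,0,0],0],[[4,0,1.5],[0,0,0],0],[[4,0,0],[0,0,0],0],[[3,0,0],[0,0,0],0],[[0.5,0,0],[0,0,0],0],[[0,0,0],[0,0,0],0],[[0,0,0],[0,0,0],0]]'
python3 - <<'E'
from h import *
lp(.22,.075,.19); c=cam('side'); save(c,'s11.png',(220,20,460,220),3); 
for n in 'red blue green orange'.split(): pass
E
```

```text
time_s: 35.82
eef_pos: [0.7163, -0.189, 0.3152]
eef_rot: [0.711, -0.698, 0.071, -0.048]
wrist_force: [0.0, -0.9, -0.2]
opening: -0.002
case tcp [0.2055 0.0874 0.3152]
tcp [ 0.7163 -0.189   0.3152] yaw -0.168 tilt [-0.035 -0.999  0.015] op -0.002 F [ 0.  -0.9 -0.2] t 35.82
shift [ 1.86 12.44 -1.46] turn [-0.015  0.022 -0.035]
```

View pics/s11.png

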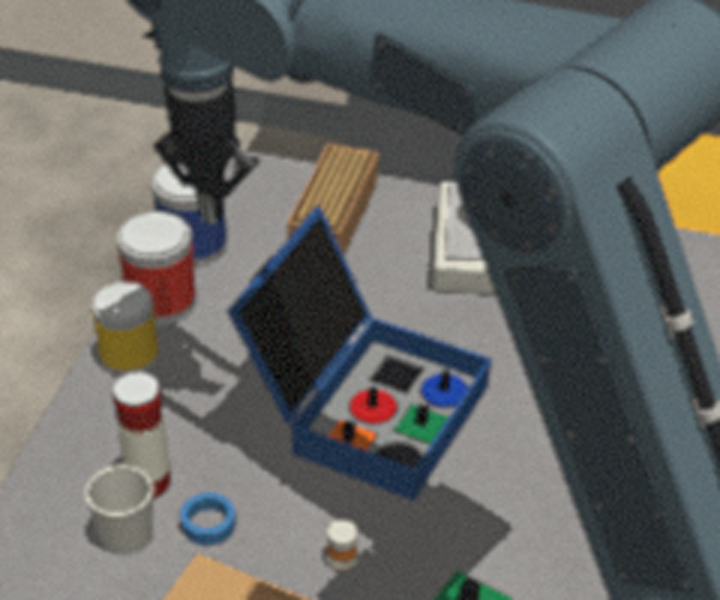

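```bash

python3 -m jog '[[[2,0,-1.4],[-0.015,0.022,-0.035],0],[[0.3,2,0],[0,0,0],0],[[0,3,0],[0,0,0],0],[[0,3,0],[0,0,0],0],[[0,2,0],[0,0,0],0],[[0,0,0],[0,0,0],0],[[0,0,0],[0,0,0],0]]'
python3 -c "
from h import *
lp(.2,.075,.19)"
```

```text
time_s: 36.45
eef_pos: [0.7301, -0.2064, 0.2182]
eef_rot: [-0.703, 0.705, -0.067, 0.07]
wrist_force: [0.3, 0.3, 1.3]
opening: -0.002
case tcp [0.2224 0.0729 0.2182]
tcp [ 0.7301 -0.2064  0.2182] yaw -0.194 tilt [ 0.005 -1.    -0.002] op -0.002 F [0.3 0.3 1.3] t 36.45
shift [-2.25  2.81  0.2 ] turn [ 0.002 -0.004  0.005]
```

Down to 0.19, then push the lid edge slowly toward −x.

```bash

python3 -m jog '[[[0,1.5,0],[0,0,0],0],[[0,1.3,0],[0,0,0],0],[[-1,0.2,0],[0,0,0],0],[[-1.5,0,0],[0,0,0],0],[[-1.5,0,0],[0,0,0],0],[[-1.5,0,0],[0,0,0],0],[[-1.5,0,0],[0,0,0],0],[[-1.5,0,0],[0,0,0],0],[[0,0,0],[0,0,0],0]]'
python3 -c "
from h import *
lp(.111,.075,.18)"
```

```text
time_s: 37.2
eef_pos: [0.6516, -0.1931, 0.1965]
eef_rot: [-0.699, 0.708, -0.056, 0.082]
wrist_force: [-0.3, 0.5, -0.2]
opening: 0.0
case tcp [0.1428 0.0712 0.1965]
tcp [ 0.6516 -0.1931  0.1965] yaw -0.195 tilt [ 0.037 -0.999 -0.008] op 0.0 F [-0.3  0.5 -0.2] t 37.2
shift [-3.24  1.53  0.38] turn [ 0.009 -0.005  0.037]
```

```bash

python3 -m jog '[[[-1.2,0.5,0.1],[0.005,0,0.02],0],[[-1.2,0.5,0.1],[0,0,0.015],0],[[-1.2,0.5,0],[0,0,0],0],[[-1.3,0.3,0],[0,0,0],0],[[-1.3,0.3,0],[0,0,0],0],[[-1.3,0.3,0],[0,0,0],0],[[-1.3,0.4,0],[0,0,0],0],[[0,0,0],[0,0,0],0]]'
python3 - <<'E'
from h import *
lp(.024,.075,.147)
def lid():
    for n in("side","scene"):
        e=cam(n); P=cloud(e); X=cf(P.reshape(-1,3),np.array([.498,-.236]),-.19)
        h=cv2.cvtColor(e["frame"],cv2.COLOR_RGB2HSV).reshape(-1,3); 
        m=(X[:,2]>.068)&(X[:,2]<.3)&(abs(X[:,1])<.114)&(abs(X[:,0])<.2)&(((h[:,0]>100)&(h[:,0]<125)&(h[:,1]>130))|(h[:,2]<60))
        Y=X[m]; r=np.c_[.088-Y[:,0],Y[:,2]-.056]; a=np.arctan2(r[:,1],r[:,0]); print(n,m.sum(),"ang",np.percentile(a,[10,50,90]).round(3))
lid()
E
```

```text
time_s: 37.87
eef_pos: [0.5785, -0.1785, 0.1849]
eef_rot: [-0.698, 0.709, -0.054, 0.083]
wrist_force: [0.4, 0.2, 0.3]
opening: -0.008
case tcp [0.0682 0.0717 0.1849]
tcp [ 0.5785 -0.1785  0.1849] yaw -0.194 tilt [ 0.041 -0.999 -0.011] op -0.008 F [0.4 0.2 0.3] t 37.87
shift [-4.58  3.61  0.35] turn [ 0.011 -0.004  0.041]
side 633 ang [1.264 1.342 1.591]
scene 33 ang [1.299 1.476 1.598]
```

```bash

python3 -m jog '[[[-1,1.2,0.1],[0.005,0,0.02],0],[[-1.2,1.2,0.1],[0.005,0,0.02],0],[[-1.2,1.2,0],[0,0,0],0],[[-1,1.2,0],[0,0,0],0],[[-1,1.2,0],[0,0,0],0],[[0,0,0],[0,0,0],0]]'
python3 - <<'E'
from h import *
lp(.003,.075,.123)
E
```

```text
time_s: 38.47
eef_pos: [0.5314, -0.1692, 0.1245]
eef_rot: [-0.703, 0.705, -0.067, 0.07]
wrist_force: [-0.4, 0.6, -0.2]
opening: 0.0
case tcp [0.0202 0.0719 0.1245]
tcp [ 0.5314 -0.1692  0.1245] yaw -0.194 tilt [ 0.005 -1.    -0.002] op 0.0 F [-0.4  0.6 -0.2] t 38.47
shift [-1.72  0.14  0.3 ] turn [ 0.002 -0.004  0.005]
```

```bash

python3 -m jog '[[[-1,0.6,0.1],[0,0,0],0],[[-1,0.7,0.1],[0,0,0],0],[[-0.6,0.7,0],[0,0,0],0],[[-0.5,0.6,0],[0,0,0],0],[[-0.3,0.5,0],[0,0,0],0],[[0,0.4,0],[0,0,0],0],[[0,0,0],[0,0,0],0]]'
python3 - <<'E'
from h import *
lp(-.02,.075,.064)
E
```

```text
time_s: 39.05
eef_pos: [0.501, -0.1622, 0.087]
eef_rot: [-0.703, 0.705, -0.067, 0.07]
wrist_force: [0.2, -0.6, 0.6]
opening: 0.001
case tcp [-0.011  0.073  0.087]
tcp [ 0.501  -0.1622  0.087 ] yaw -0.195 tilt [ 0.005 -1.    -0.002] op 0.001 F [ 0.2 -0.6  0.6] t 39.05
shift [-0.92  2.3   0.2 ] turn [ 0.002 -0.005  0.005]
```

```bash

python3 -m jog '[[[-0.3,0.4,0],[0,0,0],0],[[-0.3,0.3,0],[0,0,0],0],[[-0.2,0.3,0],[0,0,0],0],[[-0.2,0.3,0],[0,0,0],0],[[0,0.3,0],[0,0,0],0],[[0,0.25,0],[0,0,0],0],[[0,0.25,0],[0,0,0],0],[[0,0,0],[0,0,0],0]]'
python3 - <<'E'
from h import *
lp(-.02,.075,.064)
E
```

```text
time_s: 39.72
eef_pos: [0.4912, -0.1607, 0.0644]
eef_rot: [-0.703, 0.705, -0.067, 0.071]
wrist_force: [-0.6, -1.3, -0.4]
opening: 0.001
case tcp [-0.0209  0.0727  0.0644]
tcp [ 0.4912 -0.1607  0.0644] yaw -0.195 tilt [ 0.006 -1.    -0.002] op 0.001 F [-0.6 -1.3 -0.4] t 39.72
shift [0.09 0.04 0.23] turn [ 0.002 -0.005  0.006]
```

```bash

for i in 1; do python3 -m jog '[[[0,0.25,0],[0,0,0],0],[[0,0.25,0],[0,0,0],0],[[0,0.25,0],[0,0,0],0]]'; python3 -m jog '[[[0,0.3,0],[0,0,0],0],[[0,0.3,0],[0,0,0],0],[[0,0.4,0],[0,0,0],0]]'; done
```

```text
time_s: 39.97
eef_pos: [0.4915, -0.1608, 0.0633]
eef_rot: [-0.703, 0.705, -0.067, 0.069]
wrist_force: [-11.5, 5.4, 27.9]
opening: 0.0
time_s: 40.22
eef_pos: [0.4917, -0.1609, 0.0631]
eef_rot: [-0.703, 0.705, -0.068, 0.067]
wrist_force: [-19.0, 9.5, 49.6]
opening: 0.002
```

```bash

python3 -m jog '[[[0,-1,0],[0,0,0],0],[[0,-2,0],[0,0,0],0],[[0,-4,0],[0,0,0],0],[[0,-4,0],[0,0,0],0],[[0,-4,-2],[0,0,0],0],[[0,-4,-4],[0,0,0],0],[[0,-2,-4],[0,0,0],0],[[0,0,-4],[0,0,0],0],[[0,0,-4],[0,0,0],0],[[0,0,-4],[0,0,0],0],[[0,0,0],[0,0,0],0],[[0,0,0],[0,0,0],0]]'
python3 - <<'E'
from h import *
st(); w=cam('wrist'); c=cam('side'); d=cam('scene')
im=np.hstack([cv2.resize(w["frame"],(400,250)),cv2.resize(c["frame"],(400,250))])[...,::-1]
cv2.imwrite('pics/f1.png',np.vstack([cv2.resize(c["frame"][60:310,210:450,::-1],(384,400)),]))
cv2.imwrite('pics/f2.png',np.hstack([cv2.resize(w["frame"][...,::-1],(400,250)),cv2.resize(c["frame"][100:320,100:452,::-1],(400,250))]))
P=cloud(w); X=cf(P.reshape(-1,3),np.array([.498,-.236]),-.19)
m=(abs(X[:,1])<.1)&(abs(X[:,0])<.08)&(X[:,2]<.12)&~((abs(X[:,1])<.04)&(X[:,0]<-.05))&(X[:,2]>.03); Y=X[m]
A=np.c_[Y[:,:2],np.ones(len(Y))]; print("lid plane",len(Y),np.linalg.lstsq(A,Y[:,2],rcond=None)[0].round(4), np.percentile(Y[:,2],[5,50,95]).round(4))
X=[]
for e in(c,d):
    P=cloud(e); hsv=cv2.cvtColor(e["frame"],cv2.COLOR_RGB2HSV)
    Y=P[cv2.inRange(hsv,(8,50,50),(20,190,255))>0]; Y=cf(Y[~np.isnan(Y[:,0])]); X.append(Y[(abs(Y[:,0])<.19)&(abs(Y[:,1])<.13)&(Y[:,2]<.15)])
X=np.vstack(X)
for s in(-1,1):
    G=X[(X[:,0]*s>.1)&(X[:,2]>.03)]; k=np.polyfit(s*G[:,0]-.09,G[:,2],1); print("flap",s,len(G),3.1416-np.arctan(k[0]),np.percentile(G[:,2],[5,50,95]))
E
```

```text
time_s: 41.22
eef_pos: [0.4514, -0.3704, 0.2717]
eef_rot: [-0.701, 0.707, -0.065, 0.065]
wrist_force: [-1.3, 0.0, 0.5]
opening: -0.005
tcp [ 0.4514 -0.3704  0.2717] yaw -0.184 tilt [ 0.001 -1.    -0.008] op -0.005 F [-1.3  0.   0.5] t 41.22
lid plane 18449 [-0.0007  0.0009  0.0635] [0.0622 0.0635 0.0648]
flap -1 2786 3.102393058342988 [0.05195801 0.05676224 0.06193835]
flap 1 2945 3.1028720247057 [0.05225259 0.05696699 0.06189603]
```

View pics/f2.png

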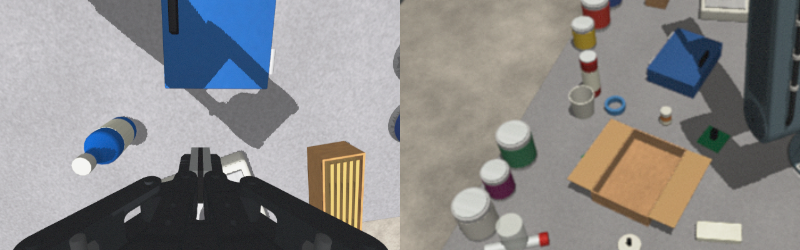

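The picture shows the lid flat and closed (left, about (220,40); right, about (685,62)), the carton empty at (640,172) and both flaps out. The other objects are where they were. The robot is clear of everything.

```bash
python3 -c "
from bench import ctrl
print(ctrl.hand_in())"
```

```text
the job is handed in; nothing more can be done
None
```

I folded both flaps back, moved the four plates that were there into the case and closed the lid; the job is handed in at about 41 s of robot time. The yellow disc was absent. Red and blue discs went into round recesses, and the green (middle-sized) and orange squares into square ones. I closed the lid with the closed fingertips, pushing it along slowly and then pressing it down to its stop.

- **Flaps:** both measure about 3.10 rad, which is the stop.
- **Plates:** the tops of red, green and orange measured 15 mm above the table with no tilt, so they are fully seated. The depth reading for blue failed because the gripper was in the way. I judged blue from the height at which it was released and from the pictures, which show it down in its recess.
- **Lid:** it measures level, with its top at 63.5 mm, so it is closed. The final press peaked at about 50–55 N at the wrist, through the fingertips, under the 120 N limit.
- **Other things:** the carton is empty. In the pictures the look-alikes and the other objects stand where they were; I did not measure them.

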